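# Seat the sample vial that fits and hold the reader's flap at its pointer

## Task

Of the two standing amber vials, put the one that fits into the reader's round sample port, pushed down to the bottom, and let go of it; leave the other one standing upright on the bench. Then lift the reader's hinged metal flap by its black tab until it lines up with the set pointer beside it, and finish while still holding it there steadily with the gripper, since it drops shut if let go. Do not shift the pointer, and leave the jar, the slide box and the petri dish where they are.

Things in the scene. Friction and masses are not known exactly. Their poses are not given: they have to be found in the camera images.
- reader: Fixed bench sample reader, a box 200 (x) x 340 (y) x 70 mm high; origin at the centre of its underside; its -x side is its front. Grey deck with the sample port on its -y half, flap on its +y half, pointer at its +y end. On top also: hinge lugs 14 mm high at the back and, at reader y = +152 mm, a thin steel arc rail of radius 150 mm about the hinge line, up to 140 mm above the top.
- reader_port (a point): Centre of the mouth of the round sample port in the grey deck, 70 mm above the bench, at reader (-20, -110) mm. The bore is vertical, 27 mm in diameter and 35 mm deep with a flat bottom; 3 mm chamfer at the mouth. z is up.
- vial_slim: The vial that fits the port: amber body 25 mm in diameter, 60 mm high, under a white cap 29 mm in diameter, 25 mm high; 85 mm in all, about 60 g. Loose, stands on the bench. Origin at the centre of its underside, z up along it. Home in the port, its underside is 35 mm below the mouth and its cap 25 to 50 mm above the deck.
- vial_wide: The vial that does not fit: same form, amber body 31 mm, cap 35 mm in diameter, 85 mm high. Loose, stands on the bench; the two vials swap places from run to run. Origin at the centre of its underside, z up.
- flap (a joint): Angle of the flap in rad: 0 shut (level on top of the reader), grows as its front edge is lifted, stop at 1.3. It starts shut and has almost no friction: it falls shut when let go. Same scale as pointer.
- flap_hinge (a point): Midpoint of the flap's hinge line, 75 mm above the bench, at reader (70, 50) mm; the line is parallel to reader y. The flap is an aluminium plate 140 mm long (from the hinge line to the reader's front), 150 wide, 6 thick, about 0.25 kg. Axes turn with the flap: -x runs from the hinge to the free edge; z is up and x, y are the reader's when shut.
- flap_handle (a point): Grip point of the flap's black tab, at (-120, 0, 33) mm from flap_hinge in the flap's axes: the centre of the round top of a fin 12 mm thick along the hinge direction (y), 28 mm wide, reaching 44 mm above the plate's upper face; grip point 30 mm above that face. Gripped across its thickness, it can pivot between the fingers, so the gripper may keep pointing down all the way.
- pointer (a joint): Angle in rad at which the pointer is set, 0 level, growing upward about the same hinge line as the flap; between 0.45 and 0.95 at the start. It is stiff and must stay as it is. The flap lines up with it when flap equals pointer.
- pointer_tip (a point): Tip of the pointer, a dark steel needle 150 mm long that turns about the flap's hinge line, 18 mm beside the flap's +y edge (reader y = +143 mm). Its -x runs from the hinge line to the tip, so flap and pointer line up when their x axes are parallel.
- jar: Bystander: closed jar, 60 mm in diameter, 80 mm high, loose, behind the vials. Origin at its underside.
- slide_box: Bystander: closed grey and white slide box 102 x 87 x 36 mm, loose, left of the reader. Origin at its underside.
- petri_dish: Bystander: closed petri dish 90 mm in diameter, 17 mm high, loose, beyond the reader at the left. Origin at its underside.

How it is judged:
By the outcome, as a careful person would: the job done as asked, in the order asked, and still so for the second after the job is handed in, while the arm keeps its last pose, push and grip.
It also fails if it takes over 58 s, if anything falls off the work surface, if the arm or the gripper's body presses on something with over 40 N, if the wrist force passes 120 N, or if a joint passes its speed limit or range.

## Robot

A 7-joint arm with a two-finger parallel gripper is mounted at the origin on the work surface. World frame = base frame: x ahead of the robot, y to its left, z up, the work surface at z = 0. Lengths are in m, angles in degrees, forces in N, time in s.
With the tool pointing down it reaches from about 0.425 to 0.875 m from the base axis. Payload 4.7 kg.
Tool frame: the origin (TCP) lies on the centre line of the jaws, within the pads' length; the fingertips stand 8 mm ahead of it and the grasp point (between the pads) lies 11 mm behind it; z points along the fingers, x is the direction in which the jaws open and shut, and the axes are right-handed (so a half turn about z gives the same grasp; the last joint's range is limited). The gripper opens to 87 mm and grips with 3 to 60 N. Pads are 19 mm wide; open, the fingers measure 117 mm over their backs; the gripper's body (75 mm by 190 mm) begins 51 mm behind the grasp point.
Start: joints at [67.729, 18.392, -4.016, 83.108, 1.295, 78.541, -3.26], TCP at [0.255, -0.598, 0.231] pointing down, gripper open.
Joint ranges: [-163.93, 163.93], [-17.29, 119.83], [-79.2, 71.16], [3.27, 140.29], [-89.18, 269.18], [5.43, 117.66], [-154.24, 154.24]. Speed limits (degrees/s): [147.25, 147.25, 180, 180, 180, 180, 180].

## Interface

Orientations are given as [roll, pitch, yaw] about the fixed x, y, z axes, in that order (R = Rz(yaw) Ry(pitch) Rx(roll)).
In Python, from cell import telemetry, read_camera, get_calibration, sign_off gives the robot as it stands. The module is installed in compiled form; this text tells all that it offers.
- The arm moves only by the tool carry_out, never from a script. Its arguments are lists of equal length, an entry for each row: "translation": the shift along the tool's x, y, z in cm, a list of three; "turn": the turn about the tool's z in rad; "gripper": the opening, from 0 (shut) to 1 (fully open). In form: {"translation": [[dx, dy, dz], ...], "turn": [turn, ...], "gripper": [gripper, ...]}. A call has 1 to 5 rows; each row is the pose to reach, as a shift and turn from the pose commanded when the call began, along the tool's axes at that moment; what a row does not reach only later rows make up. A row lasts 1/8 s, in which the tool goes at most 62.5 mm and 10.7 degrees, less where a joint would pass 70% of its speed; a pose out of reach is approached as far as the arm can. A call with a gripper value outside its range is refused whole. The fingers move at their own pace and stop on an object; "squeeze" is the grip in N (left out, the last holds). Time passes only in rows, so rows that repeat a pose let the fingers close. It gives the time, the measured TCP pose, the force and the opening at its end, in the units of the state.
- telemetry.get_obs(): the state, without advancing time (a new reading comes with each control period).
- read_camera(name): name is "scene" or "top" or "wrist"; returns the picture (400x640x3 uint8, red, green, blue); there is no depth.
- get_calibration(name): a dict with "fx", "fy", "cx", "cy" (pixels), "R" (3x3) and "t" (3): a world point X has camera coordinates R X + t. Camera axes: x right, y down, z forward; pixel columns grow to the right and rows downward; lengths in m; the calibration is good to about 2 mm. A picture is of the moment at which its call begins: read the wrist's pose just before it. get_calibration takes no time and is no camera call; for the wrist camera it gives the pose at the moment of the call.
- sign_off(): hands the job in, once; it reports no verdict.
The state is a dict: "time_s": time; "qpos": joint angles; "joint_velocities": joint speeds; "effort": joint torques, N m; "tool_pos": TCP position; "tool_rot": TCP orientation; "force": force on the tool from outside, world axes, zero at the start; "wrist_torque": the same for the moment, N m; "grip_width": finger opening in m.
Only numpy, scipy, OpenCV 4.12 (cv2) and the standard library are available. Lean on these libraries where they do the work, as an engineer would, in place of code of your own. Each camera call takes 0.05 s, during which the arm holds its last target.

## Working session

There is one attempt and no reset: what is moved stays moved. The work goes in short steps, Python scripts to look and compute and a tool call to move; the robot and the scene stay as the last step left them, time stands still between calls to the robot, and variables do not carry over. Pictures are saved under pics/ and viewed, and the job is handed in when it is done.

Besides the shell and the picture viewer there is one more tool, called after ">>>" in YAML: its name, and indented under it one key for each argument. carry_out: Moves the arm, as the interface text tells. Its arguments: {"type":"object","properties":{"translation":{"type":"array","items":{"type":"array","items":{"type":"number"}}},"turn":{"type":"array","items":{"type":"number"}},"gripper":{"type":"array","items":{"type":"number"}},"squeeze":{"type":"number"}},"required":["translation","turn","gripper"]}

```bash
mkdir -p pics; cat > h.py <<'E'
import numpy as np, cv2
from cell import telemetry, read_camera, get_calibration, sign_off
def snap(n,f):
    c=get_calibration(n); im=read_camera(n); cv2.imwrite('pics/'+f,im[:,:,::-1]); return im,c
def ray(c,u,v):
    R=np.array(c['R']);t=np.array(c['t']); d=R.T@np.array([(u-c['cx'])/c['fx'],(v-c['cy'])/c['fy'],1]); return -R.T@t,d
def onz(c,u,v,z):
    o,d=ray(c,u,v); return o+d*(z-o[2])/d[2]
def proj(c,X):
    p=np.array(c['R'])@np.array(X)+np.array(c['t']); return np.array([c['fx']*p[0]/p[2]+c['cx'],c['fy']*p[1]/p[2]+c['cy']])
E
python3 - <<'E'
from h import *
o=telemetry.get_obs();print({k:np.round(v,3) for k,v in o.items()})
for n in ['scene','top','wrist']:
    im,c=snap(n,n+'0.png'); print(n,{k:np.round(v,3).tolist() for k,v in c.items()})
E
```

```text
{'time_s': np.float64(0.0), 'qpos': array([67.731, 18.44 , -4.018, 83.177,  1.296, 78.542, -3.261]), 'joint_velocities': array([ 0.011, -0.008,  0.027,  0.022, -0.065, -0.064, -0.028]), 'effort': array([-0.0000e+00, -4.9130e+01, -4.0400e-01, -3.1253e+01, -6.4000e-02,
        4.4000e-02,  0.0000e+00]), 'tool_pos': array([ 0.255, -0.597,  0.229]), 'tool_rot': array([ 1.79994e+02,  1.14000e-01, -6.69200e+01]), 'force': array([-0.065, -0.223, -0.001]), 'wrist_torque': array([ 0.012, -0.005,  0.032]), 'grip_width': np.float64(0.087)}
scene {'fx': 421.326, 'fy': 421.326, 'cx': 315.016, 'cy': 206.104, 'R': [[-0.041, 0.999, 0.01], [0.743, 0.037, -0.668], [-0.668, -0.02, -0.744]], 't': [-0.058, -0.378, 1.529]}
top {'fx': 499.257, 'fy': 499.257, 'cx': 320.116, 'cy': 199.661, 'R': [[-0.001, -1.0, -0.008], [-0.992, 0.002, -0.125], [0.125, 0.008, -0.992]], 't': [0.07, 0.615, 1.396]}
wrist {'fx': 283.17, 'fy': 283.17, 'cx': 315.602, 'cy': 197.084, 'R': [[0.392, -0.92, -0.001], [-0.888, -0.379, 0.26], [-0.24, -0.101, -0.966]], 't': [-0.65, -0.032, 0.39]}
```

View pics/scene0.png

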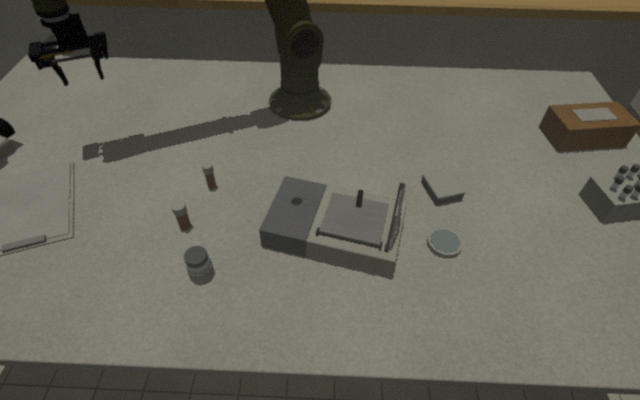

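View pics/top0.png

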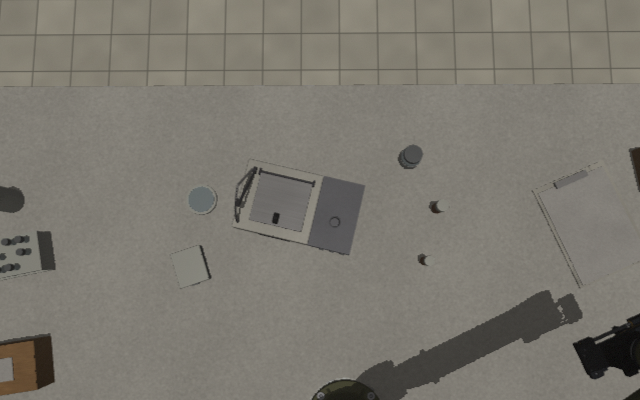

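View pics/wrist0.png

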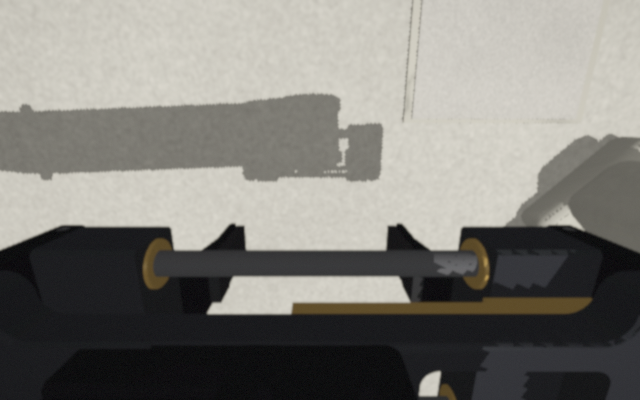

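```bash
python3 - <<'E'
import cv2,numpy as np
a=cv2.imread('pics/scene0.png');b=cv2.imread('pics/top0.png')
A=cv2.resize(a[150:290,150:420],None,fx=2.9,fy=2.9,interpolation=cv2.INTER_CUBIC)
B=cv2.resize(b[140:275,220:460],None,fx=3.3,fy=3.3,interpolation=cv2.INTER_CUBIC)
cv2.imwrite('pics/A.png',np.clip(A*1.6,0,255));cv2.imwrite('pics/B.png',np.clip(B*1.8,0,255))
E
```

```text
[ WARN:0@0.061] global loadsave.cpp:1063 imwrite_ Unsupported depth image for selected encoder is fallbacked to CV_8U.
```

View pics/A.png

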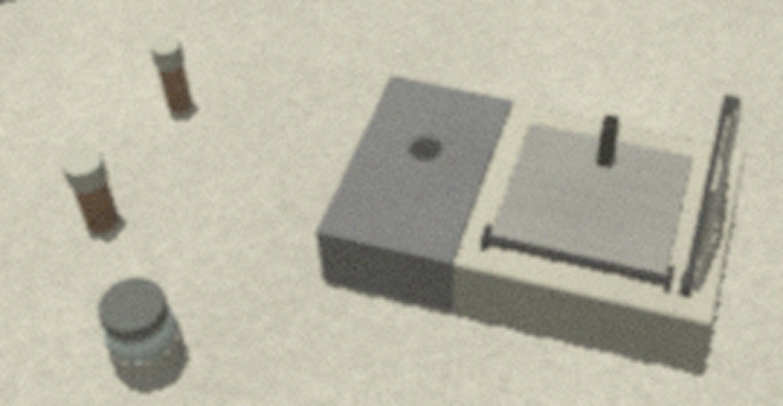

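View pics/B.png

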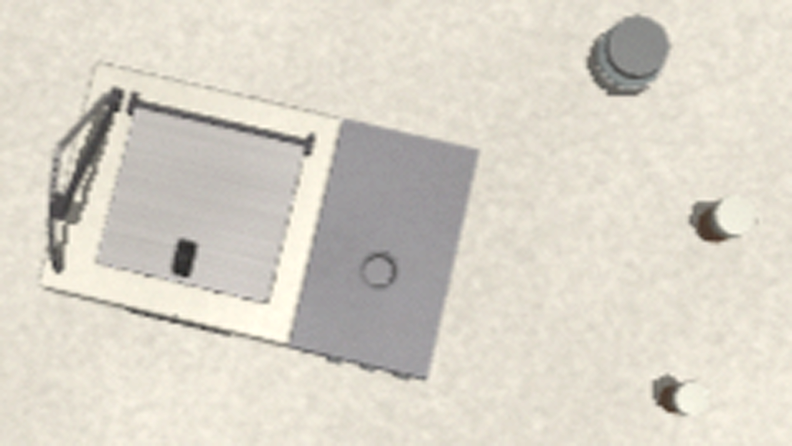

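The vial at B(690,398), top-view px ≈(429,261), has the visibly smaller cap, so I take it as slim. Next I measure it and the reader.

```bash
python3 - <<'E'
from h import *
c=get_calibration('top');s=get_calibration('scene')
f=lambda x,y:(220+(x+.5)/3.3-.5,140+(y+.5)/3.3-.5)
g=lambda x,y:(150+(x+.5)/2.9-.5,150+(y+.5)/2.9-.5)
for n,p,z in [('slim',(690,398),.085),('wide',(735,217),.085),('jar',(638,46),.08),('port',(379,270),.07),('c-fr',(427,379),.07),('c-br',(478,150),.07),('c-fl',(42,287),.07),('c-bl',(96,63),.07),('tab',(185,247),.122)]:
    print(n,onz(c,*f(*p),z).round(4))
for n,p,z in [('slim',(167,46),.085),('wide',(85,163),.085),('port',(425,149),.07),('c-br',(319,233),.07),('c-fr',(393,77),.07),('c-bl',(714,322),.07)]:
    print('S',n,onz(s,*g(*p),z).round(4))
im=cv2.imread('pics/top0.png').astype(int)
for (x0,x1,y0,y1) in [(415,440,250,270),(425,455,195,215)]:
    m=(im[y0:y1,x0:x1].min(2)>0.5*255).astype(np.uint8)
    ii=im[y0:y1,x0:x1].mean(2); print(ii.astype(int)[::1, ::1][4:18].tolist()[::3])
E
```

```text
slim [ 0.4417 -0.2282  0.085 ]
wide [ 0.5925 -0.2701  0.085 ]
jar [ 0.7402 -0.1932  0.08  ]
port [0.5496 0.0286 0.07  ]
c-fr [ 0.4578 -0.0113  0.07  ]
c-br [ 0.6522 -0.0564  0.07  ]
c-fl [0.5356 0.3141 0.07  ]
c-bl [0.7287 0.2716 0.07  ]
tab [0.5644 0.1881 0.122 ]
S slim [ 0.4447 -0.2247  0.085 ]
S wide [ 0.598  -0.2644  0.085 ]
S port [0.5527 0.0308 0.07  ]
S c-br [ 0.6542 -0.0525  0.07  ]
S c-fr [ 0.4608 -0.0064  0.07  ]
S c-bl [0.7299 0.2765 0.07  ]
[[126, 127, 129, 126, 111, 79, 74, 69, 78, 101, 130, 129, 128, 127, 126, 123, 120, 124, 128, 126, 125, 128, 128, 126, 126], [124, 123, 106, 63, 66, 59, 48, 40, 41, 48, 77, 111, 128, 130, 130, 129, 130, 129, 126, 123, 126, 128, 124, 125, 126], [123, 126, 107, 64, 58, 39, 34, 38, 45, 87, 124, 132, 131, 131, 130, 131, 130, 130, 128, 125, 125, 128, 127, 127, 129], [121, 122, 124, 122, 115, 94, 40, 34, 40, 50, 96, 132, 132, 132, 133, 132, 130, 131, 129, 127, 123, 121, 123, 125, 125], [123, 124, 124, 125, 124, 126, 128, 128, 125, 120, 117, 117, 120, 124, 126, 125, 126, 126, 126, 129, 132, 129, 131, 131, 131]]
[[124, 125, 125, 127, 123, 122, 123, 125, 126, 124, 124, 123, 121, 122, 119, 118, 124, 126, 129, 123, 121, 122, 124, 124, 123, 123, 121, 120, 121, 122], [122, 124, 123, 124, 109, 74, 65, 65, 66, 65, 62, 63, 91, 125, 128, 129, 128, 129, 128, 128, 127, 126, 128, 126, 125, 124, 123, 123, 123, 123], [122, 121, 120, 109, 73, 66, 58, 41, 36, 38, 47, 74, 112, 129, 129, 130, 129, 130, 128, 129, 129, 128, 128, 126, 125, 127, 123, 124, 125, 122], [120, 119, 119, 118, 98, 62, 48, 34, 35, 36, 43, 53, 74, 111, 131, 130, 129, 131, 130, 130, 130, 128, 126, 122, 121, 124, 126, 125, 125, 122], [124, 123, 124, 121, 122, 119, 95, 42, 36, 35, 32, 36, 36, 45, 51, 62, 73, 84, 95, 111, 125, 124, 123, 124, 124, 123, 121, 120, 121, 124]]
```

```bash
cat >> h.py <<'E'
def obs():
    o=telemetry.get_obs(); print('t',round(float(o['time_s']),2),'pos',np.round(o['tool_pos'],4),'rot',np.round(o['tool_rot'],2),'F',np.round(o['force'],1),'w',round(float(o['grip_width']),4)); return o
def to(X,yaw=None):
    o=obs(); y0=np.radians(o['tool_rot'][2]); d=np.array(X)-np.array(o['tool_pos'])
    ax=np.array([[np.cos(y0),np.sin(y0),0],[np.sin(y0),-np.cos(y0),0],[0,0,-1]])
    print('shift cm',(ax@d*100).round(2),'turn',None if yaw is None else round(-(np.radians(yaw)-y0),3))
E
python3 - <<'E'
from h import *
c=get_calibration('wrist'); o=obs()
for z in [0,.07,.1,.15,.2]: print(z,proj(c,[.255,-.597,z]).round(0))
yaw=-27;y=np.radians(yaw)
to(np.array([.443,-.2265,.23])+.03*np.array([np.sin(y),-np.cos(y),0]),yaw)
E
```

```text
t 0.15 pos [ 0.2546 -0.5976  0.2297] rot [ 1.7999e+02  8.0000e-02 -6.6920e+01] F [0.9 0.2 0.3] w 0.0873
0 [315. 174.]
0.07 [315. 185.]
0.1 [315. 191.]
0.15 [314. 205.]
0.2 [314. 225.]
t 0.15 pos [ 0.2546 -0.5976  0.2297] rot [ 1.7999e+02  8.0000e-02 -6.6920e+01] F [0.9 0.2 0.3] w 0.0873
shift cm [-24.83 -29.58  -0.03] turn -0.697
```

>>> carry_out:
  translation:
    - [-4.2, -5, 0]
    - [-8.4, -10, 0]
    - [-12.6, -15, 0]
    - [-16.8, -20, 0]
    - [-21, -25, 0]
  turn: [-0.13, -0.26, -0.4, -0.55, -0.7]
  gripper: [1, 1, 1, 1, 1]

```text
time_s: 0.78
tool_pos: [0.3967, -0.3173, 0.2305]
tool_rot: [180.0, -0.0, -26.5]
force: [1.6, -0.4, 0.8]
grip_width: 0.0869
```

```bash
python3 - <<'E'
from h import *
yaw=-27;y=np.radians(yaw)
to(np.array([.443,-.2265,.23])+.02*np.array([np.sin(y),-np.cos(y),0]),yaw)
E
```

```text
t 0.78 pos [ 0.3967 -0.3173  0.2305] rot [ 1.7998e+02 -1.0000e-02 -2.6540e+01] F [ 1.6 -0.4  0.8] w 0.0869
shift cm [ 0.07 -8.19  0.05] turn 0.008
```

>>> carry_out:
  translation:
    - [0, -5, 0]
    - [0, -7, 0]
    - [0, -7, 0]
  turn: [0, 0, 0]
  gripper: [1, 1, 1]

```text
time_s: 1.15
tool_pos: [0.4283, -0.2552, 0.2305]
tool_rot: [180.0, 0.0, -26.6]
force: [0.5, -0.5, 0.0]
grip_width: 0.0871
```

```bash
python3 - <<'E'
from h import *
obs(); im,c=snap('wrist','w1.png'); print(proj(c,[.443,-.2265,.085]))
import json; json.dump({k:np.array(v).tolist() for k,v in c.items()},open('w1.json','w'))
E
```

```text
t 1.15 pos [ 0.4283 -0.2552  0.2305] rot [179.99   0.   -26.6 ] F [ 0.5 -0.5  0. ] w 0.0871
[315.42738011 157.84549153]
```

View pics/w1.png

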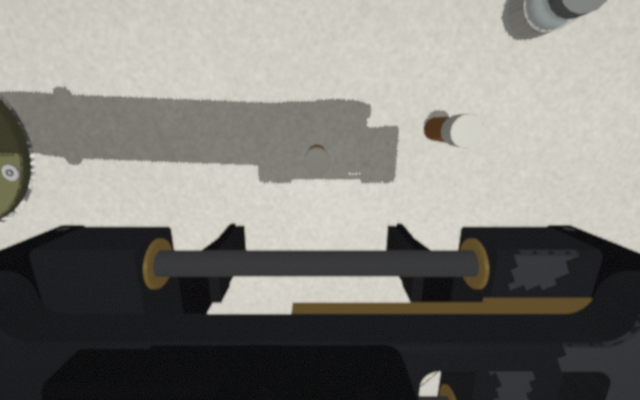

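```bash
python3 - <<'E'
import cv2,numpy as np
a=cv2.imread('pics/w1.png')
A=cv2.resize(a[115:195,270:490],None,fx=3.6,fy=3.6,interpolation=cv2.INTER_CUBIC)
B=cv2.resize(a[130:190,290:350],None,fx=8,fy=8,interpolation=cv2.INTER_CUBIC).astype(float)
cv2.imwrite('pics/A1.png',A); cv2.imwrite('pics/B1.png',np.clip((B-40)*2.5,0,255).astype(np.uint8))
E
```

```text
(no output)
```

View pics/A1.png

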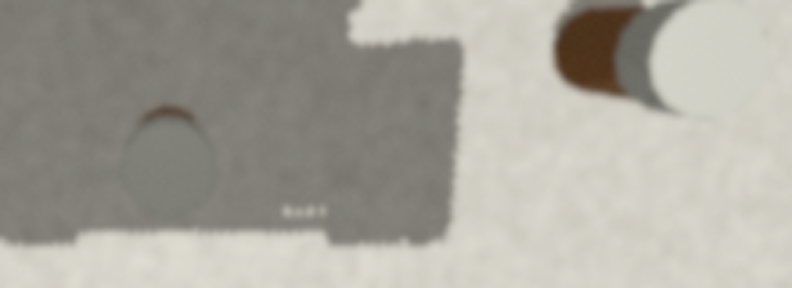

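View pics/B1.png

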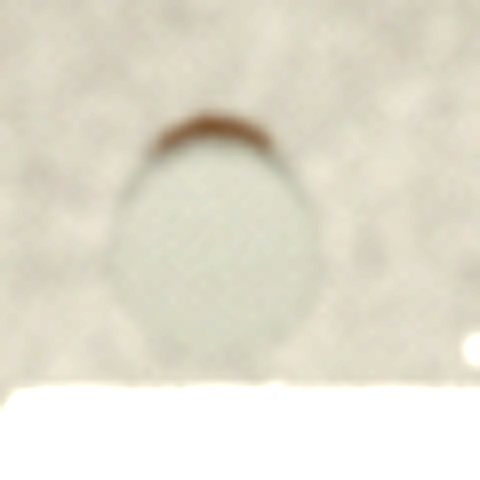

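```bash
python3 - <<'E'
from h import *
import json;c={k:np.array(v) for k,v in json.load(open('w1.json')).items()}
p=onz(c,316.5,161.2,.085);print(p,onz(c,460,130,.085))
to([p[0],p[1],.061],-26.6)
E
```

```text
[ 0.442427   -0.23018736  0.085     ] [ 0.5892297  -0.26760656  0.085     ]
t 1.2 pos [ 0.4275 -0.257   0.2304] rot [ 1.7996e+02  1.0000e-02 -2.6760e+01] F [-0.3 -0.3  0.2] w 0.0872
shift cm [ 0.13 -3.06 16.94] turn -0.003
```

>>> carry_out:
  translation:
    - [0.1, -3.1, 4]
    - [0.1, -3.1, 9]
    - [0.1, -3.1, 10]
    - [0.1, -3.1, 10]
  turn: [0, 0, 0, 0]
  gripper: [1, 1, 1, 1]

```text
time_s: 1.7
tool_pos: [0.4421, -0.231, 0.1308]
tool_rot: [180.0, 0.0, -27.0]
force: [-0.3, 0.2, 1.0]
grip_width: 0.087
```

```bash
python3 - <<'E'
from h import *
to([.442,-.2296,.061]); im,c=snap('wrist','w2.png'); print(proj(c,[.442,-.2296,.085])); obs()
E
```

```text
t 1.7 pos [ 0.4421 -0.231   0.1308] rot [ 1.7999e+02  3.0000e-02 -2.6950e+01] F [-0.3  0.2  1. ] w 0.087
shift cm [-0.07 -0.13  6.98] turn None
[314.18252266 216.3391965 ]
t 1.75 pos [ 0.443  -0.2312  0.1319] rot [ 1.7998e+02 -1.0000e-01 -2.6930e+01] F [-0.4  0.2 -0.4] w 0.0871
```

View pics/w2.png

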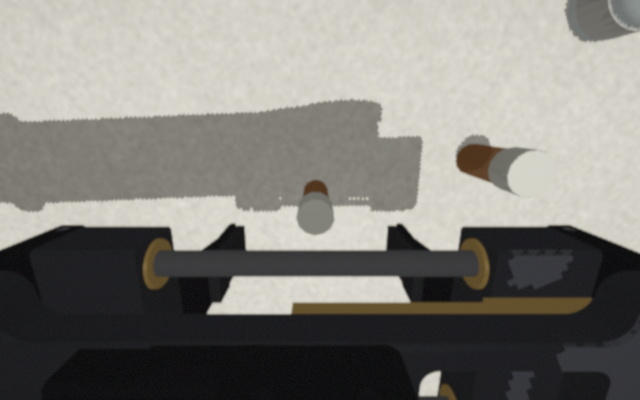

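>>> carry_out:
  translation:
    - [0, -0.1, 4]
    - [0, -0.1, 7]
    - [0, -0.1, 7]
    - [0, -0.1, 7]
  turn: [0, 0, 0, 0]
  gripper: [1, 0.7, 0.3, 0.2]
  squeeze: 20

```text
time_s: 2.25
tool_pos: [0.4445, -0.2299, 0.0628]
tool_rot: [180.0, -0.2, -26.9]
force: [0.9, -0.9, 0.4]
grip_width: 0.0649
```

>>> carry_out:
  translation:
    - [0, 0, 0]
    - [0, 0, 0]
    - [0, 0, 0]
  turn: [0, 0, 0]
  gripper: [0.2, 0.2, 0.2]

```text
time_s: 2.62
tool_pos: [0.4433, -0.2289, 0.0611]
tool_rot: [180.0, -0.1, -26.8]
force: [-0.2, -0.2, -0.7]
grip_width: 0.0345
```

>>> carry_out:
  translation:
    - [0, 0, 0]
    - [0, 0, 0]
    - [0, 0, 0]
  turn: [0, 0, 0]
  gripper: [0.1, 0.1, 0.1]

```text
time_s: 3.0
tool_pos: [0.4432, -0.2288, 0.0608]
tool_rot: [180.0, -0.0, -26.8]
force: [-0.5, -0.0, 2.0]
grip_width: 0.0282
```

```bash
python3 - <<'E'
from h import *
to([.515,-.042,.20])
E
```

```text
t 3.0 pos [ 0.4432 -0.2288  0.0608] rot [ 1.7999e+02 -2.0000e-02 -2.6810e+01] F [-0.5 -0.   2. ] w 0.0282
shift cm [ -2.01 -19.91 -13.92] turn None
```

>>> carry_out:
  translation:
    - [0, 0, -5]
    - [0, -2, -10]
    - [-0.7, -7, -13.5]
    - [-1.4, -12, -14]
    - [-2, -17, -14]
  turn: [0, 0, 0, 0, 0]
  gripper: [0.1, 0.1, 0.1, 0.1, 0.1]

```text
time_s: 3.62
tool_pos: [0.5025, -0.0666, 0.2014]
tool_rot: [180.0, -0.1, -26.8]
force: [1.9, 0.6, -1.0]
grip_width: 0.0285
```

>>> carry_out:
  translation:
    - [0, -3, 0]
    - [0, -3, 0]
    - [0, -3, 0]
  turn: [0, 0, 0]
  gripper: [0.1, 0.1, 0.1]

```text
time_s: 4.0
tool_pos: [0.5149, -0.0422, 0.2]
tool_rot: [179.9, 0.0, -26.9]
force: [-0.4, -0.9, -0.2]
grip_width: 0.0282
```

```bash
python3 - <<'E'
from h import *
obs(); im,c=snap('wrist','w3.png'); print(proj(c,[.551,.0297,.07])); obs()
import json; json.dump({k:np.array(v).tolist() for k,v in c.items()},open('w3.json','w'))
E
```

```text
t 4.0 pos [ 0.5149 -0.0422  0.2   ] rot [ 1.7994e+02  5.0000e-02 -2.6860e+01] F [-0.4 -0.9 -0.2] w 0.0282
[315.02572055 109.48840529]
t 4.05 pos [ 0.5148 -0.0426  0.2001] rot [ 1.7994e+02  4.0000e-02 -2.6920e+01] F [0.2 0.3 0.1] w 0.0281
```

View pics/w3.png

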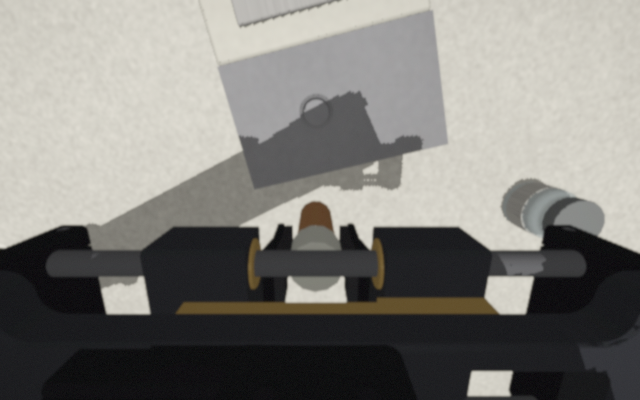

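```bash
python3 - <<'E'
import cv2,numpy as np
a=cv2.imread('pics/w3.png')
B=cv2.resize(a[85:135,285:345],None,fx=10,fy=10,interpolation=cv2.INTER_CUBIC).astype(float)
cv2.imwrite('pics/B3.png',np.clip((B-30)*2,0,255).astype(np.uint8))
E
```

```text
(no output)
```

View pics/B3.png

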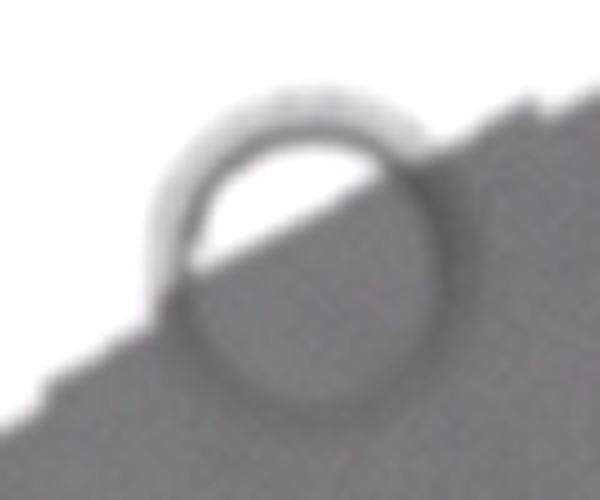

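```bash
python3 - <<'E'
from h import *
import json;c={k:np.array(v) for k,v in json.load(open('w3.json')).items()}
p=onz(c,315.8,110.4,.07);print(p)
# corners of deck right side for yaw
for u,v in [(254,188),(447,145),(433,11),(219,67)]: print(onz(c,u,v,.07).round(4))
to([p[0],p[1],.145])
E
```

```text
[0.5512853  0.02861696 0.07      ]
[ 0.4598 -0.0109  0.07  ]
[ 0.6525 -0.0594  0.07  ]
[0.6816 0.0568 0.07  ]
[0.4887 0.1034 0.07  ]
t 4.05 pos [ 0.5148 -0.0426  0.2001] rot [ 1.7994e+02  4.0000e-02 -2.6920e+01] F [0.2 0.3 0.1] w 0.0281
shift cm [ 0.02 -8.    5.51] turn None
```

```bash
python3 - <<'E'
from h import *
import json;c={k:np.array(v) for k,v in json.load(open('w3.json')).items()}
y=np.radians(-26.9);ty=np.array([np.sin(y),-np.cos(y),0])
for d in [-.002,0,.002]:
  P=np.array([.5149,-.0422,.139])+ty*d
  print(d,proj(c,P-.0125*ty), proj(c,P+.0145*ty+np.array([0,0,.085])))
a=cv2.imread('pics/w3.png'); print(a[194:210,316].tolist()); print(a[280:300,316].mean(1).round())
E
```

```text
-0.002 [315.22047824 194.00061507] [314.92899609 285.07193955]
0 [315.21898732 196.45856281] [314.9277787  288.45337337]
0.002 [315.21750337 198.90502173] [314.92656988 291.81102509]
[[201, 211, 214], [203, 213, 215], [204, 214, 216], [205, 215, 217], [204, 214, 216], [198, 208, 211], [178, 189, 194], [136, 150, 160], [81, 99, 117], [47, 69, 96], [38, 63, 91], [42, 65, 93], [42, 66, 94], [42, 68, 94], [41, 66, 92], [43, 67, 92]]
[126. 125. 125. 125. 125. 125. 126. 125. 125. 128. 139. 166. 190. 202.
 207. 209. 209. 209. 208. 207.]
```

>>> carry_out:
  translation:
    - [0, -5, 0]
    - [0, -8.2, 2]
    - [0, -8.2, 5]
    - [0, -8.2, 5.2]
    - [0, -8.2, 5.5]
  turn: [0, 0, 0, 0, 0]
  gripper: [0.1, 0.1, 0.1, 0.1, 0.1]

```text
time_s: 4.68
tool_pos: [0.5528, 0.0306, 0.1462]
tool_rot: [180.0, -0.1, -26.9]
force: [0.4, 1.2, -0.4]
grip_width: 0.0281
```

```bash
python3 - <<'E'
from h import *
to([.5522,.0304,.12]); im,c=snap('wrist','w4.png'); snap('scene','s4.png')
y=np.radians(-26.9);ty=np.array([np.sin(y),-np.cos(y),0])
P=np.array([.5513,.0286,.07]); print(proj(c,P-.0165*ty),proj(c,P))
a=cv2.imread('pics/w4.png')[150:300,200:440]; cv2.imwrite('pics/w4c.png',cv2.resize(a,None,fx=3.3,fy=3.3,interpolation=cv2.INTER_CUBIC))
E
```

```text
t 4.67 pos [0.5528 0.0306 0.1462] rot [ 1.7999e+02 -6.0000e-02 -2.6940e+01] F [ 0.4  1.2 -0.4] w 0.0281
shift cm [-0.05  0.04  2.62] turn None
[314.4866181  189.98679918] [314.51849498 208.78498379]
```

View pics/w4c.png

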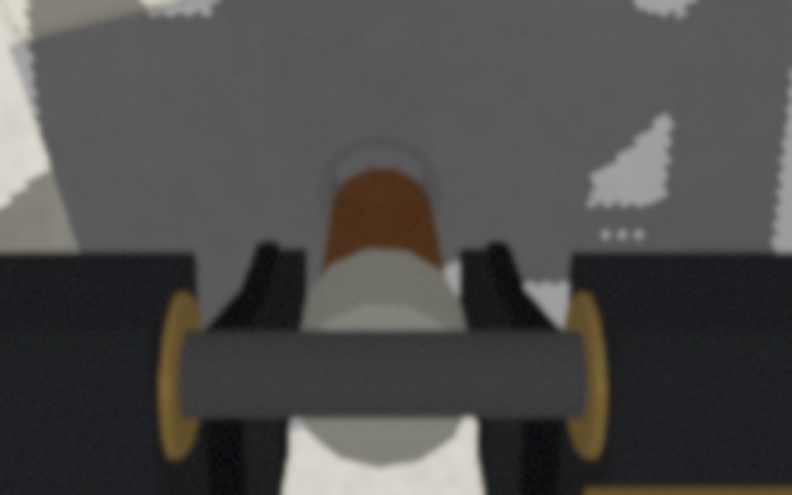

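```bash
python3 - <<'E'
from h import *
c=get_calibration('wrist'); y=np.radians(-26.9);ty=np.array([np.sin(y),-np.cos(y),0]);tx=np.array([np.cos(y),np.sin(y),0])
r=onz(c,200+381/3.3,200.9,.0852)+.0125*ty; p=onz(c,200+381/3.3,191.5,.07)+.0165*ty
o=obs()
print(r,p,(r-p)@ty,(r-o['tool_pos'])@ty, (r-p)@tx)
E
```

```text
t 4.78 pos [0.5528 0.031  0.1464] rot [-1.800e+02 -8.000e-02 -2.692e+01] F [ 0.3 -0.7 -0.7] w 0.0281
[0.55156372 0.02752557 0.0852    ] [0.55153551 0.02741877 0.07      ] -0.00010801311900011853 0.003644434878699897 -2.3164914418278755e-05
```

>>> carry_out:
  translation:
    - [0, 0, 1]
    - [0, 0, 1.8]
    - [0, 0, 2.4]
    - [0, 0, 2.8]
  turn: [0, 0, 0, 0]
  gripper: [0.1, 0.1, 0.1, 0.1]

```text
time_s: 5.28
tool_pos: [0.5522, 0.0317, 0.117]
tool_rot: [180.0, 0.0, -26.8]
force: [0.2, -0.5, 0.1]
grip_width: 0.0287
```

Already 14 mm into the bore with no force; continuing.

>>> carry_out:
  translation:
    - [0, 0, 1]
    - [0, 0, 1.6]
    - [0, 0, 2.0]
    - [0, 0, 2.2]
  turn: [0, 0, 0, 0]
  gripper: [0.1, 0.1, 0.1, 0.1]

```text
time_s: 5.78
tool_pos: [0.5524, 0.0317, 0.0958]
tool_rot: [180.0, 0.0, -26.8]
force: [-4.3, -1.9, 10.1]
grip_width: 0.0281
```

>>> carry_out:
  translation:
    - [0, 0, 0.1]
    - [0, 0, 0.1]
    - [0, 0, 0.1]
    - [0, 0, 0.1]
  turn: [0, 0, 0, 0]
  gripper: [0.1, 0.1, 0.5, 0.6]

```text
time_s: 6.28
tool_pos: [0.5526, 0.0327, 0.0946]
tool_rot: [-179.9, -0.0, -26.8]
force: [0.2, -0.2, -0.9]
grip_width: 0.0408
```

>>> carry_out:
  translation:
    - [0, 0, 0]
    - [0, 0, -3]
    - [0, 0, -8]
    - [0, 0, -12]
  turn: [0, 0, 0, 0]
  gripper: [0.8, 0.9, 0.9, 0.9]

```text
time_s: 6.78
tool_pos: [0.5526, 0.0324, 0.2162]
tool_rot: [-180.0, -0.0, -26.8]
force: [0.9, -0.4, 0.5]
grip_width: 0.0759
```

```bash
python3 - <<'E'
from h import *
obs(); im,c=snap('wrist','w5.png');snap('scene','s5.png')
print(proj(c,[.5513,.0286,.12]))
a=cv2.imread('pics/s5.png')[150:290,150:420]; cv2.imwrite('pics/s5c.png',cv2.resize(a,None,fx=2.9,fy=2.9,interpolation=cv2.INTER_CUBIC))
E
```

```text
t 6.78 pos [0.5526 0.0324 0.2162] rot [-1.7996e+02 -4.0000e-02 -2.6790e+01] F [ 0.9 -0.4  0.5] w 0.0759
[315.67826591 204.00129459]
```

View pics/w5.png

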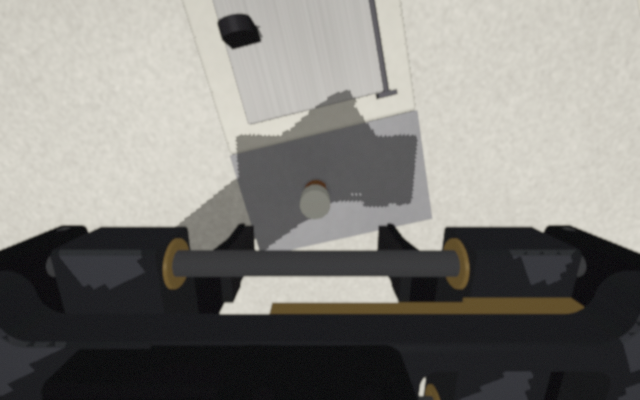

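View pics/s5c.png

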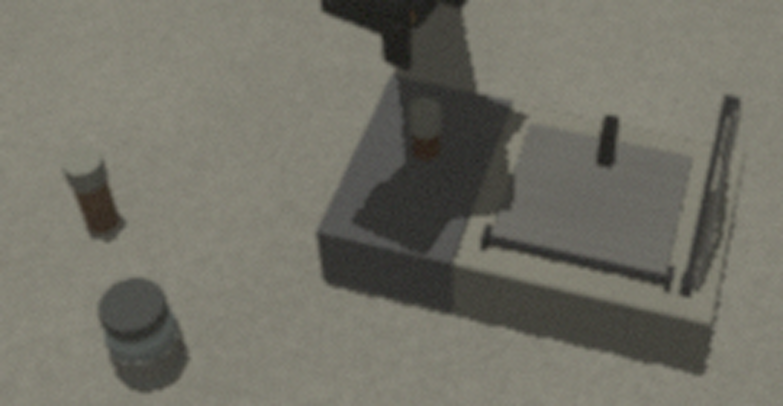

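Vial is seated: the cap sits at its home height and it stands upright. Next I look at the tab and pointer.

>>> carry_out:
  translation:
    - [0, -4, -1]
    - [0, -8, -2]
    - [0, -11, -2]
    - [0, -11, -2]
  turn: [0, 0, 0, 0]
  gripper: [0.9, 0.8, 0.7, 0.6]

```text
time_s: 7.38
tool_pos: [0.6016, 0.1334, 0.2334]
tool_rot: [-179.9, 0.1, -26.5]
force: [0.7, -0.1, -0.0]
grip_width: 0.0582
```

```bash
python3 - <<'E'
from h import *
import json
obs(); im,c=snap('wrist','w6.png');obs()
json.dump({k:np.array(v).tolist() for k,v in c.items()},open('w6.json','w'))
a=cv2.imread('pics/w6.png')[0:235,150:450]; cv2.imwrite('pics/w6c.png',cv2.resize(a,None,fx=2.5,fy=2.5,interpolation=cv2.INTER_CUBIC))
E
```

```text
t 7.38 pos [0.6016 0.1334 0.2334] rot [-1.7993e+02  1.4000e-01 -2.6540e+01] F [ 0.7 -0.1 -0. ] w 0.0582
t 7.42 pos [0.6014 0.1312 0.2333] rot [ 1.7996e+02  1.1000e-01 -2.6680e+01] F [ 0.5 -0.1 -0.8] w 0.0561
```

View pics/w6.png

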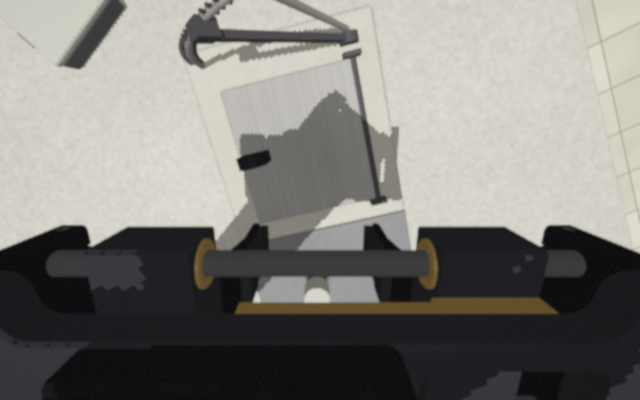

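View pics/w6c.png

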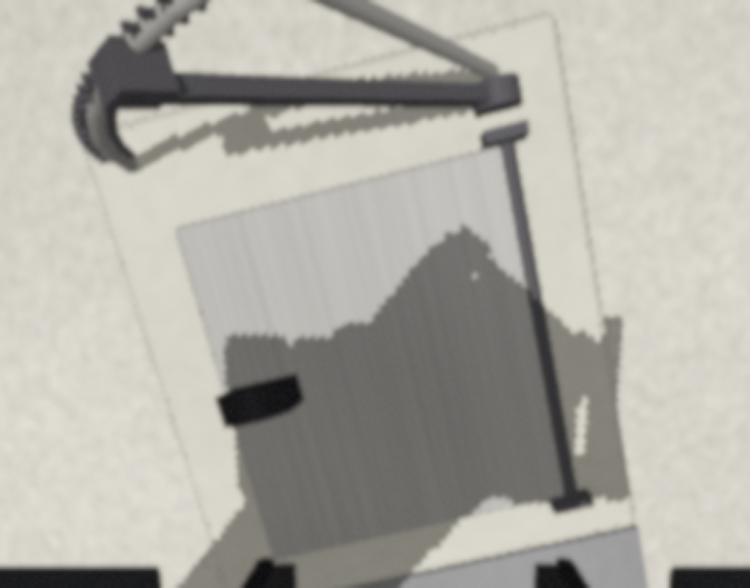

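```bash
cat > fit.py <<'E'
from h import *
import json
L=lambda n:{k:np.array(v) for k,v in json.load(open(n)).items()}
c6=L('w6.json');c3=L('w3.json')
q=lambda x,y:(150+(x+.5)/2.5-.5,(y+.5)/2.5-.5)
P=[(onz(c6,*q(178,228),.078),(-70,125)),(onz(c6,*q(275,558),.078),(-70,-25)),(onz(c6,*q(553,13),.07),(100,170)),
(onz(c3,315.8,110.4,.07),(-20,-110)),(onz(c3,254,188,.07),(-100,-170)),(onz(c3,447,145,.07),(100,-170))]
W=np.array([p[0][:2] for p in P]);M=np.array([p[1] for p in P])/1000
mw=W.mean(0);mm=M.mean(0);H=(M-mm).T@(W-mw);yaw=np.arctan2(H[0,1]-H[1,0],H[0,0]+H[1,1])
R=np.array([[np.cos(yaw),-np.sin(yaw)],[np.sin(yaw),np.cos(yaw)]]);t=mw-R@mm
res=(W-(M@R.T+t))*1000
def w2r(X): return np.append(R.T@(np.array(X)[:2]-t),X[2])
def r2w(x): return np.append(R@np.array(x)[:2]+t,x[2])
def onplane(c,u,v,yr):
    o,d=ray(c,u,v); o=w2r(o); dd=np.append(R.T@d[:2],d[2]); return o+dd*(yr-o[1])/dd[1]
E
python3 - <<'E'
from fit import *
print(np.degrees(yaw),t,res.round(1))
h=r2w([-.05,.05,.108]);print('handle',h)
# tab top edge center & check
for yr in [.140,.143,.146]:
  hub=onplane(c6,*q(500,93),yr); 
  for px in [(180,89),(260,91),(340,91.5),(420,93),(500,93)]:
    p=onplane(c6,*q(*px),yr); print(yr,px,p.round(4),'ang',np.arctan2(p[2]-.075,.07-p[0]).round(3),'r',np.hypot(p[2]-.075,.07-p[0]).round(3))
E
```

```text
-13.688136089050674 [0.59633756 0.12978893] [[ 1.1 -1.3]
 [ 1.3  0.7]
 [-2.9 -0.8]
 [ 0.4  1. ]
 [ 0.9  0.8]
 [-0.8 -0.3]]
handle [0.5595895  0.19020068 0.108     ]
0.14 (180, 89) [-0.0282  0.14    0.1801] ang 0.819 r 0.144
0.14 (260, 91) [-0.0101  0.14    0.1628] ang 0.831 r 0.119
0.14 (340, 91.5) [0.0115 0.14   0.1438] ang 0.866 r 0.09
0.14 (420, 93) [0.037  0.14   0.1201] ang 0.94 r 0.056
0.14 (500, 93) [0.0678 0.14   0.0936] ang 1.455 r 0.019
0.143 (180, 89) [-0.0304  0.143   0.1708] ang 0.762 r 0.139
0.143 (260, 91) [-0.0115  0.143   0.1527] ang 0.762 r 0.113
0.143 (340, 91.5) [0.0111 0.143  0.1329] ang 0.777 r 0.083
0.143 (420, 93) [0.0378 0.143  0.1082] ang 0.8 r 0.046
0.143 (500, 93) [0.07   0.143  0.0804] ang 1.562 r 0.005
0.146 (180, 89) [-0.0325  0.146   0.1615] ang 0.701 r 0.134
0.146 (260, 91) [-0.0128  0.146   0.1427] ang 0.685 r 0.107
0.146 (340, 91.5) [0.0107 0.146  0.122 ] ang 0.67 r 0.076
0.146 (420, 93) [0.0385 0.146  0.0962] ang 0.593 r 0.038
0.146 (500, 93) [0.0721 0.146  0.0673] ang -1.832 r 0.008
```

```bash
python3 - <<'E'
from h import *
to([.5596,.1902,.25],76.3)
E
```

```text
t 7.42 pos [0.6014 0.1312 0.2333] rot [ 1.7996e+02  1.1000e-01 -2.6680e+01] F [ 0.5 -0.1 -0.8] w 0.0561
shift cm [-6.39 -3.39 -1.67] turn -1.797
```

>>> carry_out:
  translation:
    - [-1, 0, -1.7]
    - [-2, -1, -1.7]
    - [-3, -2, -1.7]
    - [-4, -3, -1.7]
    - [-5, -3.3, -1.7]
  turn: [-0.18, -0.36, -0.54, -0.72, -0.9]
  gripper: [0.55, 0.55, 0.55, 0.55, 0.55]

```text
time_s: 8.05
tool_pos: [0.5718, 0.181, 0.2508]
tool_rot: [180.0, 0.1, 25.0]
force: [-0.7, -0.0, 0.2]
grip_width: 0.0476
```

>>> carry_out:
  translation:
    - [0, 0, 0]
    - [0, 0, 0]
    - [0, 0, 0]
    - [0, 0, 0]
    - [0, 0, 0]
  turn: [-0.18, -0.36, -0.54, -0.72, -0.9]
  gripper: [0.55, 0.55, 0.55, 0.55, 0.55]

```text
time_s: 8.68
tool_pos: [0.5721, 0.1801, 0.2508]
tool_rot: [-180.0, 0.1, 76.5]
force: [1.5, 0.7, -0.5]
grip_width: 0.0481
```

```bash
python3 - <<'E'
from h import *
to([.5596,.1902,.25],76.3)
E
```

```text
t 8.68 pos [0.5721 0.1801 0.2508] rot [-1.7999e+02  1.2000e-01  7.6530e+01] F [ 1.5  0.7 -0.5] w 0.0481
shift cm [ 0.69 -1.45  0.08] turn 0.004
```

>>> carry_out:
  translation:
    - [0.7, -1.4, 0]
    - [0.7, -1.4, 0]
    - [0.7, -1.4, 0]
  turn: [0, 0, 0]
  gripper: [0.55, 0.55, 0.55]

```text
time_s: 9.05
tool_pos: [0.5602, 0.1921, 0.2516]
tool_rot: [180.0, 0.1, 76.2]
force: [-0.9, 0.7, 0.5]
grip_width: 0.0478
```

```bash
python3 - <<'E'
from h import *
import json
obs(); im,c=snap('wrist','w7.png');obs()
json.dump({k:np.array(v).tolist() for k,v in c.items()},open('w7.json','w'))
a=cv2.imread('pics/w7.png')[0:240,100:400]; cv2.imwrite('pics/w7c.png',cv2.resize(a,None,fx=2.5,fy=2.5,interpolation=cv2.INTER_CUBIC))
E
```

```text
t 9.05 pos [0.5602 0.1921 0.2516] rot [1.7995e+02 5.0000e-02 7.6230e+01] F [-0.9  0.7  0.5] w 0.0478
t 9.1 pos [0.5604 0.1919 0.2516] rot [1.7996e+02 4.0000e-02 7.6230e+01] F [-0.8 -0.1  0.3] w 0.0474
```

View pics/w7.png

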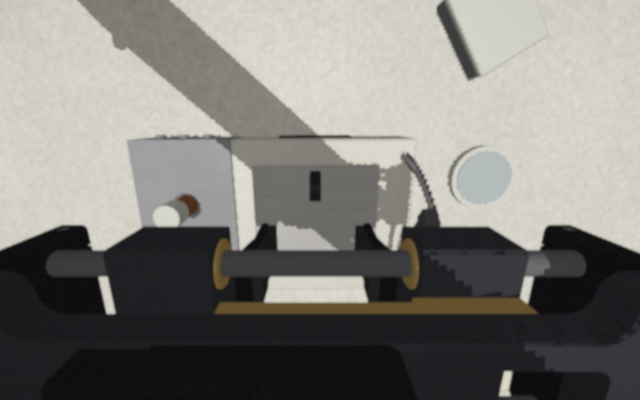

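View pics/w7c.png

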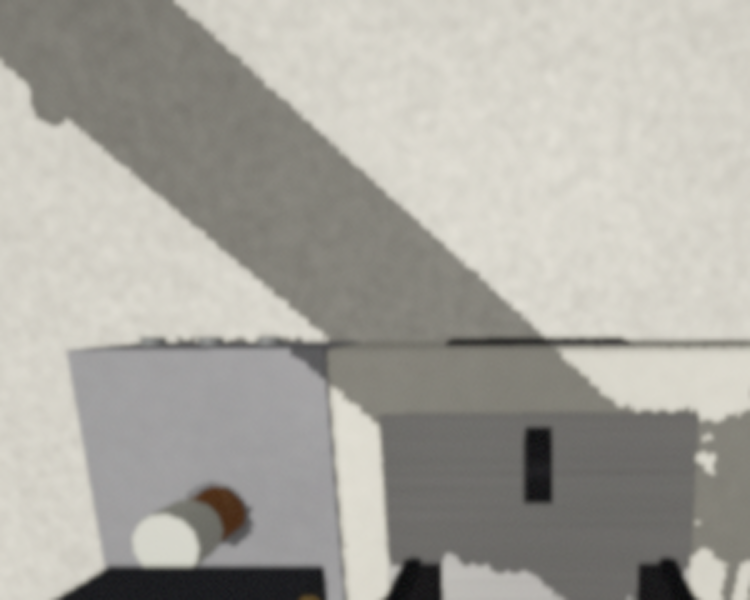

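```bash
python3 - <<'E'
import cv2,numpy as np
a=cv2.imread('pics/scene0.png')[175:260,370:415];b=cv2.imread('pics/top0.png')[155:230,225:275]
A=cv2.resize(a,None,fx=7,fy=7,interpolation=cv2.INTER_CUBIC);B=cv2.resize(b,None,fx=8,fy=8,interpolation=cv2.INTER_CUBIC)
C=np.zeros((600,780,3),np.uint8);C[:A.shape[0],:A.shape[1]]=A;C[:B.shape[0],340:340+B.shape[1]]=B
cv2.imwrite('pics/P.png',np.clip(C.astype(float)*1.6,0,255).astype(np.uint8))
E
```

```text
(no output)
```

View pics/P.png

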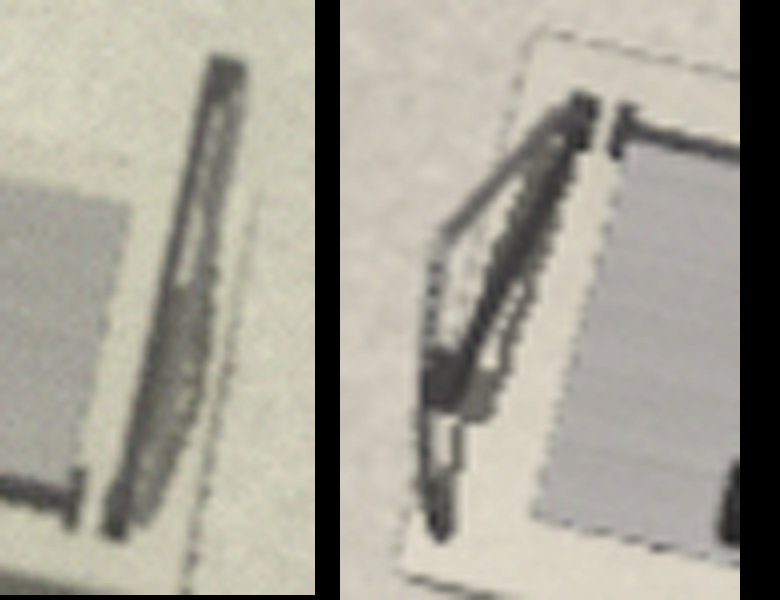

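```bash
python3 - <<'E'
from fit import *
s=get_calibration('scene');T=get_calibration('top')
qs=lambda x,y:(370+(x+.5)/7-.5,175+(y+.5)/7-.5); qt=lambda x,y:(225+(x-340+.5)/8-.5,155+(y+.5)/8-.5)
def show(n,p,yr): print(n,yr,p.round(4),'ang',np.arctan2(p[2]-.075,.07-p[0]).round(3),'r',np.hypot(p[2]-.075,.07-p[0]).round(4))
# ray-ray triangulation of block and hub
def tri(l):
    A=np.zeros((3,3));b=np.zeros(3)
    for c,u,v in l:
        o,d=ray(c,u,v);d=d/np.linalg.norm(d);M=np.eye(3)-np.outer(d,d);A+=M;b+=M@o
    return np.linalg.solve(A,b)
blk_s=qs(228,75);blk_t=qt(445,378);blk_w=q(130,70)
X=tri([(s,*blk_s),(T,*blk_t),(c6,*blk_w)]);print('block',w2r(X));show('blk',w2r(X),0)
hub_s=qs(117,523);hub_t=qt(582,122);hub_w=q(500,93)
X2=tri([(s,*hub_s),(T,*hub_t),(c6,*hub_w)]);print('hub',w2r(X2))
for c,u,v in [(s,*blk_s),(T,*blk_t),(c6,*blk_w)]: print(proj(c,X)-[u,v])
for c,u,v in [(s,*hub_s),(T,*hub_t),(c6,*hub_w)]: print(proj(c,X2)-[u,v])
for P in [(228,57)]:
  for yr in (.143,.15): show('s top edge',onplane(s,*qs(*P),yr),yr)
# needle slopes: expected proj of needle at different angles, scene & top
for th in (.65,.7,.75,.8,.85):
  h=r2w([.07,.143,.075]); e=r2w([.07-.13*np.cos(th),.143,.075+.13*np.sin(th)])
  out=[]
  for c in (s,T,c6):
    d=proj(c,e)-proj(c,h); out.append((np.linalg.norm(d).round(1),np.degrees(np.arctan2(d[1],d[0])).round(2)))
  print(th,out)
E
```

```text
block [-0.04027353  0.14812511  0.18065232]
blk 0 [-0.0403  0.1481  0.1807] ang 0.764 r 0.1527
hub [0.06969257 0.14552297 0.07052303]
[-1.33546227  0.26022379]
[-0.7662985  -0.13036044]
[-1.74689824 -1.58651203]
[-0.69986849  0.00203201]
[-0.32545308 -0.64844145]
[-1.85799313  0.16890726]
s top edge 0.143 [0.4991 0.143  0.7035] ang 2.17 r 0.7611
s top edge 0.15 [-0.0672  0.15    0.1649] ang 0.58 r 0.164
0.65 [(np.float64(54.3), np.float64(-77.58)), (np.float64(34.8), np.float64(113.58)), (np.float64(124.1), np.float64(177.89))]
0.7 [(np.float64(54.6), np.float64(-77.57)), (np.float64(33.2), np.float64(114.65)), (np.float64(120.9), np.float64(179.36))]
0.75 [(np.float64(54.8), np.float64(-77.57)), (np.float64(31.5), np.float64(115.85)), (np.float64(117.1), np.float64(-179.0))]
0.8 [(np.float64(54.8), np.float64(-77.56)), (np.float64(29.8), np.float64(117.18)), (np.float64(112.9), np.float64(-177.17))]
0.85 [(np.float64(54.7), np.float64(-77.55)), (np.float64(27.9), np.float64(118.7)), (np.float64(108.2), np.float64(-175.08))]
```

```bash
python3 - <<'E'
from fit import *
c7=L('w7.json'); q7=lambda x,y:(100+(x+.5)/2.5-.5,(y+.5)/2.5-.5)
for p in [(538,430),(538,465),(538,502)]:
  X=onz(c7,*q7(*p),.12); print(X.round(4),w2r(X).round(4))
# flap front edge & sides
for p in [(380,412),(697,412),(392,562)]: print(w2r(onz(c7,*q7(*p),.078)).round(4))
T=r2w([-.054,.05,.124]);print(T)
to(T,np.degrees(yaw)+90)
E
```

```text
[0.5399 0.1952 0.12  ] [-0.0703  0.0502  0.12  ]
[0.5541 0.1917 0.12  ] [-0.0557  0.0501  0.12  ]
[0.5696 0.1879 0.12  ] [-0.0397  0.0501  0.12  ]
[-0.0714 -0.0236  0.078 ]
[-0.0713  0.124   0.078 ]
[ 0.0029 -0.0221  0.078 ]
[0.55570311 0.19114723 0.124     ]
t 9.1 pos [0.5604 0.1919 0.2516] rot [1.7996e+02 4.0000e-02 7.6230e+01] F [-0.8 -0.1  0.3] w 0.0474
shift cm [-0.19 -0.44 12.76] turn -0.001
```

>>> carry_out:
  translation:
    - [-0.2, -0.4, 3]
    - [-0.2, -0.4, 6]
    - [-0.2, -0.4, 9]
    - [-0.2, -0.4, 10.8]
  turn: [0, 0, 0, 0]
  gripper: [0.4, 0.4, 0.4, 0.4]

```text
time_s: 9.6
tool_pos: [0.5556, 0.1906, 0.142]
tool_rot: [-179.9, 0.1, 76.3]
force: [-0.1, -0.5, -0.2]
grip_width: 0.0352
```

```bash
python3 - <<'E'
from fit import *
to(r2w([-.054,.05,.124])); im,c=snap('wrist','w8.png')
for X in [(-.05,.05,.122),(-.04,.143,.178),(-.04,.143,.185)]: print(proj(c,r2w(np.array(X))))
snap('scene','s8.png')
E
```

```text
t 9.6 pos [0.5556 0.1906 0.142 ] rot [-1.7993e+02  6.0000e-02  7.6260e+01] F [-0.1 -0.5 -0.2] w 0.0352
shift cm [ 0.05 -0.    1.8 ] turn None
[317.85885126 237.52308384]
[511.71015807 302.98282774]
[521.92054418 312.47681077]
```

View pics/w8.png

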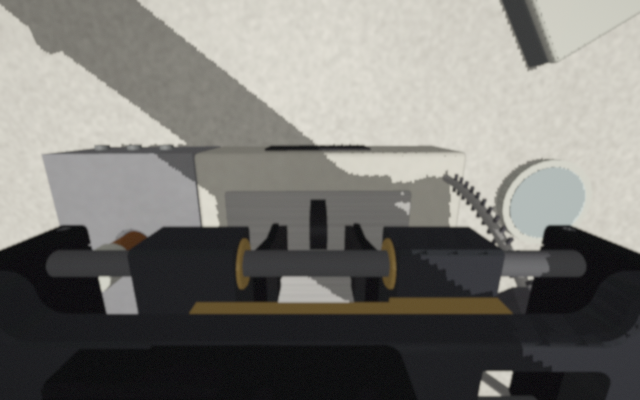

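View pics/s8.png

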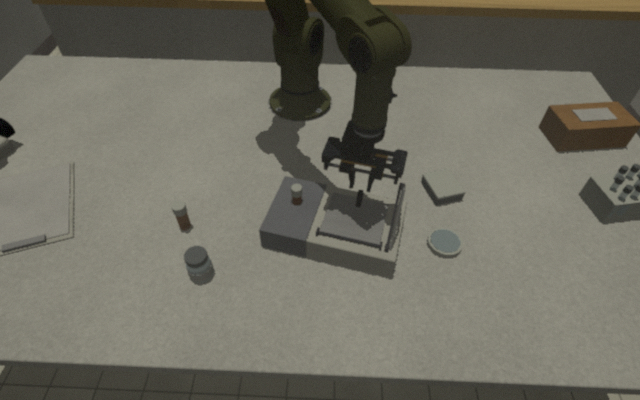

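>>> carry_out:
  translation:
    - [0, 0, 0.6]
    - [0, 0, 1.2]
  turn: [0, 0]
  gripper: [0.4, 0.4]

```text
time_s: 9.95
tool_pos: [0.5567, 0.1916, 0.1323]
tool_rot: [179.9, -0.0, 76.3]
force: [0.1, -0.4, -1.4]
grip_width: 0.0346
```

>>> carry_out:
  translation:
    - [0, 0, 0.4]
    - [0, 0, 0.6]
  turn: [0, 0]
  gripper: [0.35, 0.3]

```text
time_s: 10.2
tool_pos: [0.556, 0.1913, 0.1255]
tool_rot: [180.0, 0.0, 76.3]
force: [0.4, -0.0, -0.9]
grip_width: 0.0284
```

>>> carry_out:
  translation:
    - [0, 0, 0]
    - [0, 0, 0]
    - [0, 0, 0]
    - [0, 0, 0]
  turn: [0, 0, 0, 0]
  gripper: [0, 0, 0, 0]
  squeeze: 20

```text
time_s: 10.7
tool_pos: [0.5562, 0.1921, 0.1257]
tool_rot: [180.0, -0.1, 76.3]
force: [0.9, 3.3, -1.3]
grip_width: 0.0115
```

```bash
python3 - <<'E'
from fit import *
o=obs(); print(w2r(o['tool_pos']))
E
```

```text
t 10.7 pos [0.5562 0.1921 0.1257] rot [ 1.7996e+02 -8.0000e-02  7.6350e+01] F [ 0.9  3.3 -1.3] w 0.0115
[-0.0537089   0.05102886  0.1257381 ]
```

>>> carry_out:
  translation:
    - [0, 0, 0.1]
    - [0, 0, 0.25]
    - [0, 0, 0.25]
    - [0, 0, 0.25]
  turn: [0, 0, 0, 0]
  gripper: [0.25, 0.25, 0, 0]
  squeeze: 20

```text
time_s: 11.2
tool_pos: [0.5562, 0.1921, 0.123]
tool_rot: [180.0, -0.1, 76.3]
force: [1.3, 2.7, -3.2]
grip_width: 0.0113
```

>>> carry_out:
  translation:
    - [0, 0, 0]
    - [0, 0, 0]
  turn: [0, 0]
  gripper: [0, 0]

```text
time_s: 11.45
tool_pos: [0.5562, 0.1921, 0.1231]
tool_rot: [180.0, -0.1, 76.3]
force: [2.3, 4.1, -2.2]
grip_width: 0.0113
```

```bash
python3 - <<'E'
from fit import *
o=obs(); p0=w2r(o['tool_pos']); print(p0)
# contact point: mid of patch; trajectory of TCP (tool-down) following hinge rotation of gripped point
tip=p0[2]-.008; cz=(tip+.122)/2
px,pz=.07-p0[0],cz-.075   # -x arm, height
for th in [.1,.2,.3,.4,.5,.6,.7,.75]:
    x=.07-(px*np.cos(th)-pz*np.sin(th)); z=.075+px*np.sin(th)+pz*np.cos(th)
    print(th,'dy_tool(+rx) cm',round((x-p0[0])*100,2),'dz up cm',round((z-cz)*100,2))
E
```

```text
t 11.45 pos [0.5562 0.1921 0.1231] rot [ 1.7997e+02 -8.0000e-02  7.6340e+01] F [ 2.3  4.1 -2.2] w 0.0113
[-0.05372986  0.05099537  0.12313702]
0.1 dy_tool(+rx) cm 0.5 dz up cm 1.21
0.2 dy_tool(+rx) cm 1.11 dz up cm 2.37
0.3 dy_tool(+rx) cm 1.84 dz up cm 3.46
0.4 dy_tool(+rx) cm 2.67 dz up cm 4.47
0.5 dy_tool(+rx) cm 3.6 dz up cm 5.4
0.6 dy_tool(+rx) cm 4.62 dz up cm 6.23
0.7 dy_tool(+rx) cm 5.72 dz up cm 6.95
0.75 dy_tool(+rx) cm 6.29 dz up cm 7.26
```

>>> carry_out:
  translation:
    - [0, 0.25, -0.6]
    - [0, 0.5, -1.21]
    - [0, 0.8, -1.8]
    - [0, 1.11, -2.37]
  turn: [0, 0, 0, 0]
  gripper: [0, 0, 0, 0]

```text
time_s: 11.95
tool_pos: [0.5669, 0.1895, 0.1469]
tool_rot: [-180.0, -0.1, 76.3]
force: [2.4, 5.2, -3.7]
grip_width: 0.0116
```

```bash
python3 - <<'E'
from fit import *
obs(); snap('scene','s9.png'); im,c=snap('wrist','w9.png')
a=cv2.imread('pics/s9.png')[150:290,250:420]; cv2.imwrite('pics/s9c.png',cv2.resize(a,None,fx=4,fy=4,interpolation=cv2.INTER_CUBIC))
E
```

```text
t 11.95 pos [0.5669 0.1895 0.1469] rot [-1.7999e+02 -9.0000e-02  7.6350e+01] F [ 2.4  5.2 -3.7] w 0.0116
```

View pics/s9c.png

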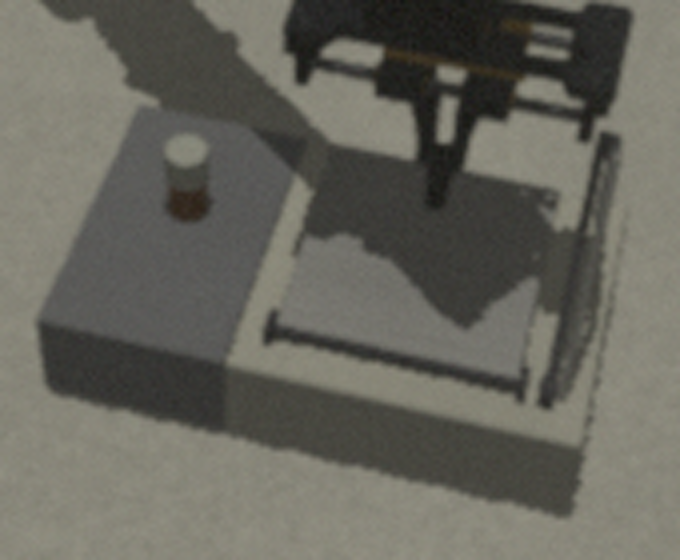

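>>> carry_out:
  translation:
    - [0, 0.73, -1.09]
    - [0, 1.56, -2.1]
    - [0, 2.49, -3.03]
    - [0, 3.51, -3.86]
    - [0, 4.05, -4.23]
  turn: [0, 0, 0, 0, 0]
  gripper: [0, 0, 0, 0, 0]

```text
time_s: 12.68
tool_pos: [0.6055, 0.1803, 0.1892]
tool_rot: [-179.9, -0.1, 76.4]
force: [-0.6, 4.3, -1.0]
grip_width: 0.0113
```

>>> carry_out:
  translation:
    - [0, 0, 0]
    - [0, 0, 0]
  turn: [0, 0]
  gripper: [0, 0]

```text
time_s: 12.92
tool_pos: [0.6052, 0.1803, 0.189]
tool_rot: [-179.9, -0.0, 76.4]
force: [-0.2, 4.8, -1.0]
grip_width: 0.0115
```

```bash
python3 - <<'E'
from fit import *
obs(); snap('scene','s10.png'); im,c=snap('top','t10.png'); snap('wrist','w10.png'); o=obs(); print(w2r(o['tool_pos']))
a=cv2.imread('pics/s10.png')[150:290,250:420]; cv2.imwrite('pics/s10c.png',np.clip(cv2.resize(a,None,fx=4,fy=4,interpolation=cv2.INTER_CUBIC)*1.7,0,255).astype(np.uint8))
a=cv2.imread('pics/t10.png')[150:260,225:375]; cv2.imwrite('pics/t10c.png',np.clip(cv2.resize(a,None,fx=5,fy=5,interpolation=cv2.INTER_CUBIC)*1.7,0,255).astype(np.uint8))
E
```

```text
t 12.93 pos [0.6052 0.1803 0.189 ] rot [-1.7991e+02 -4.0000e-02  7.6390e+01] F [-0.2  4.8 -1. ] w 0.0115
t 13.07 pos [0.6051 0.1803 0.189 ] rot [-1.7992e+02 -4.0000e-02  7.6400e+01] F [-0.5  5.6 -0.5] w 0.0115
[-0.00342822  0.051182    0.18896051]
```

View pics/s10c.png

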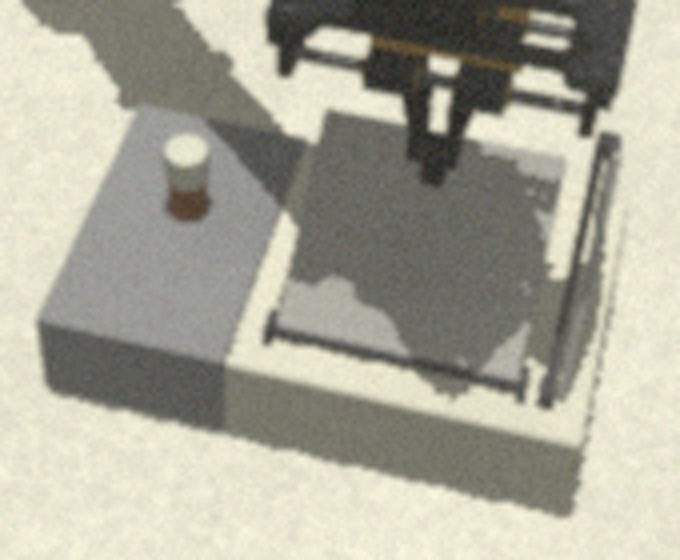

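View pics/t10c.png

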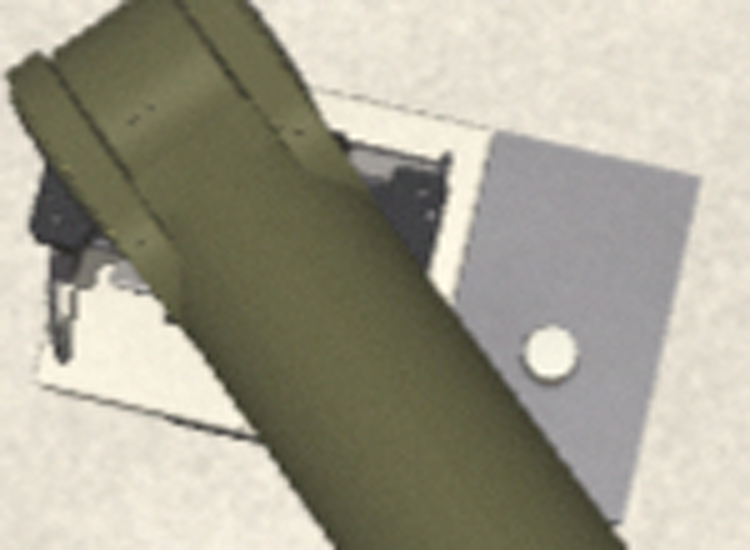

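View pics/w10.png

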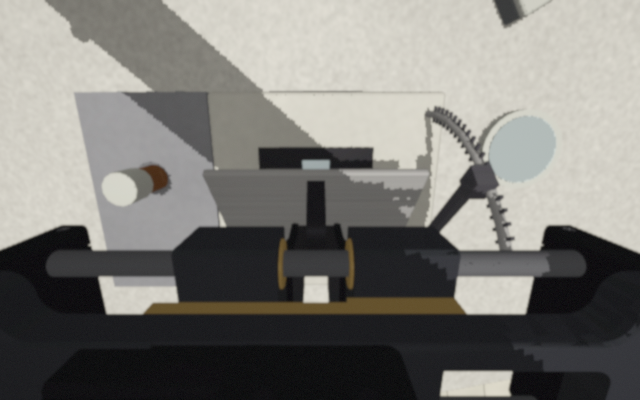

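```bash
python3 - <<'E'
from h import *
a=cv2.imread('pics/w10.png')[130:230,370:520]; cv2.imwrite('pics/w10c.png',cv2.resize(a,None,fx=5,fy=5,interpolation=cv2.INTER_CUBIC))
a=cv2.imread('pics/w10.png')[140:230,190:290]; cv2.imwrite('pics/w10d.png',cv2.resize(a,None,fx=5,fy=5,interpolation=cv2.INTER_CUBIC))
import json
c=get_calibration('wrist'); json.dump({k:np.array(v).tolist() for k,v in c.items()},open('w10.json','w'))
E
```

```text
(no output)
```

View pics/w10c.png

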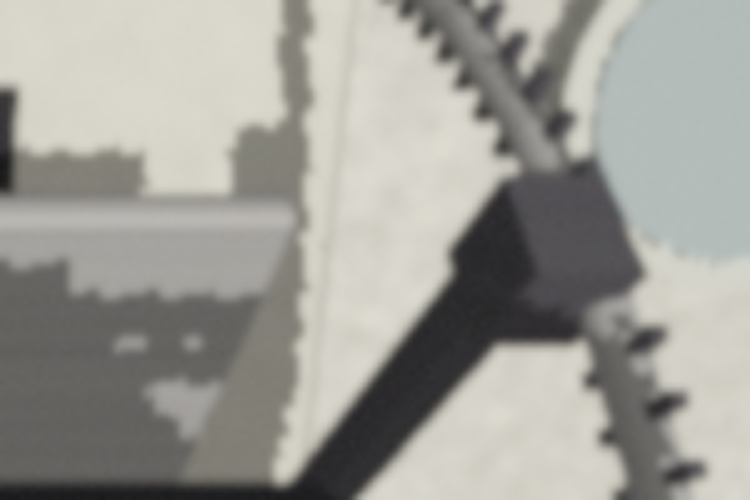

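View pics/w10d.png

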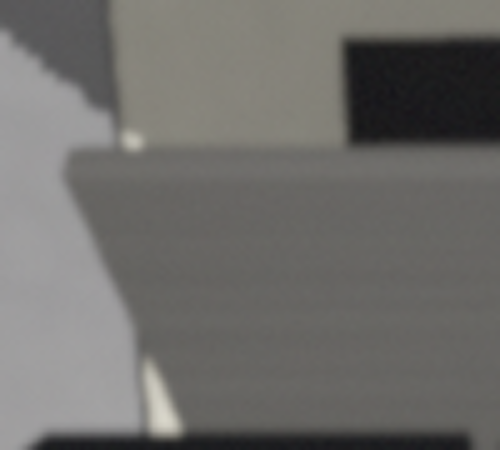

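```bash
python3 - <<'E'
from fit import *
c=L('w10.json'); w=lambda x,y:(370+(x+.5)/5-.5,130+(y+.5)/5-.5); wd=lambda x,y:(190+(x+.5)/5-.5,140+(y+.5)/5-.5)
def line(f,a,b,yr,n):
    A=onplane(c,*f(*a),yr);B=onplane(c,*f(*b),yr); d=A-B
    print(n,yr,'ang',np.arctan2(d[2],-d[0]).round(3),A.round(4),B.round(4),'angA',np.arctan2(A[2]-.075,.07-A[0]).round(3),'r',np.hypot(A[2]-.075,.07-A[0]).round(4))
line(w,(290,228),(185,480),.125,'flapR'); line(wd,(65,178),(180,432),-.025,'flapL')
for yr in (.139,.141,.143): line(w,(455,270),(300,485),yr,'needleL')
for yr in (.143,.145,.147): line(w,(495,345),(355,495),yr,'needleR')
# flap angle from row of top front edge, and other edge
from scipy.optimize import brentq
for (f,px,yr) in ((w,(290,228),.125),(wd,(65,178),-.025)):
  for h,dv in ((.003,0),(-.003,-29)):
    v=f(px[0],px[1]+dv)[1]
    g=lambda th: proj(c,r2w(np.array([.07-.14*np.cos(th)+h*np.sin(th),yr,.075+.14*np.sin(th)+h*np.cos(th)])))[1]-v
    print('row fit',yr,h,[round(g(t),1) for t in (.5,.6,.65,.7,.8)])
    print([proj(c,r2w(np.array([.07-.14*np.cos(th)+h*np.sin(th),yr,.075+.14*np.sin(th)+h*np.cos(th)])))[0].round(1) for th in (.6,.65,.7)],f(*px)[0])
E
```

```text
flapR 0.125 ang 0.588 [-0.0394  0.125   0.1571] [0.0086 0.125  0.1251] angA 0.644 r 0.1368
flapL -0.025 ang 0.634 [-0.0392 -0.025   0.1577] [ 0.0108 -0.025   0.1209] angA 0.648 r 0.137
needleL 0.139 ang 0.721 [-0.0373  0.139   0.1739] [0.005  0.139  0.1367] angA 0.745 r 0.146
needleL 0.141 ang 0.721 [-0.0365  0.141   0.1701] [0.0068 0.141  0.1321] angA 0.729 r 0.1428
needleL 0.143 ang 0.721 [-0.0357  0.143   0.1663] [0.0086 0.143  0.1274] angA 0.713 r 0.1396
needleR 0.143 ang 0.778 [-0.0289  0.143   0.178 ] [0.0027 0.143  0.1468] angA 0.806 r 0.1428
needleR 0.145 ang 0.778 [-0.0279  0.145   0.1744] [0.0044 0.145  0.1425] angA 0.793 r 0.1395
needleR 0.147 ang 0.778 [-0.0269  0.147   0.1708] [0.006  0.147  0.1383] angA 0.78 r 0.1363
row fit 0.125 0.003 [np.float64(-20.3), np.float64(-6.8), np.float64(1.0), np.float64(9.5), np.float64(28.7)]
[np.float64(428.0), np.float64(430.6), np.float64(433.1)] 427.6
row fit 0.125 -0.003 [np.float64(-19.4), np.float64(-7.2), np.float64(0.0), np.float64(8.0), np.float64(25.9)]
[np.float64(425.7), np.float64(428.3), np.float64(430.9)] 427.6
row fit -0.025 0.003 [np.float64(-20.6), np.float64(-7.2), np.float64(0.6), np.float64(9.2), np.float64(28.3)]
[np.float64(202.6), np.float64(199.9), np.float64(197.3)] 202.6
row fit -0.025 -0.003 [np.float64(-19.7), np.float64(-7.5), np.float64(-0.3), np.float64(7.6), np.float64(25.6)]
[np.float64(204.9), np.float64(202.2), np.float64(199.6)] 202.6
```

```bash
cat > edges.py <<'E'
from fit import *
from scipy.optimize import least_squares
def cross(prof,thr):
    s=np.sign(prof-thr); i=np.where(s[:-1]*s[1:]<0)[0]; return [k+(thr-prof[k])/(prof[k+1]-prof[k]) for k in i]
def needle_w10(f,rows=range(200,227),x0=420,x1=500,thr=110):
    g=cv2.imread('pics/'+f).mean(2); Lf=[];Rt=[]
    for r in rows:
        cr=cross(g[r,x0:x1],thr)
        # first downward (light->dark) then upward
        if len(cr)>=2: Lf.append((x0+cr[0],r)); Rt.append((x0+cr[1],r))
    return np.array(Lf),np.array(Rt)
def fitl(P,axis=1):
    # x = a*row+b (axis=1) robust
    p=np.polyfit(P[:,axis],P[:,1-axis],1); 
    for _ in range(3):
        e=P[:,1-axis]-np.polyval(p,P[:,axis]); k=abs(e)<max(.4,2*np.median(abs(e))); p=np.polyfit(P[k,axis],P[k,1-axis],1)
    return p,np.std(e[k]),k.sum()
def ang(c,A,B,yr):
    A=onplane(c,*A,yr);B=onplane(c,*B,yr);d=A-B;th=np.arctan2(d[2],-d[0])
    n=(A[0]-.07)*np.sin(th)+(A[2]-.075)*np.cos(th)
    return th,n*1000
E
python3 - <<'E'
from edges import *
c=L('w10.json'); Lf,Rt=needle_w10('w10.png')
print(Lf[::4],Rt[::4])
for n,P,rr in (('L',Lf,(200,226)),('R',Rt,(203,226))):
    P=P[(P[:,1]>=rr[0])]
    p,s,k=fitl(P); print(n,p,s,k)
    A=(np.polyval(p,190),190);B=(np.polyval(p,226),226)
    for yr in (.139,.143,.147): print(yr,np.round(ang(c,A,B,yr),3))
g=cv2.imread('pics/w6.png').mean(2); T=[];Bt=[]
for x in range(225,335):
    cr=cross(g[20:60,x],95)
    if len(cr)>=2: T.append((x,20+cr[0]));Bt.append((x,20+cr[1]))
for n,P in (('top',np.array(T)),('bot',np.array(Bt))):
    p,s,k=fitl(P,0); print(n,p,s,k,P[::25].round(1).tolist())
    A=(225,np.polyval(p,225));B=(335,np.polyval(p,335))
    for yr in (.139,.143,.147): print(yr,np.round(ang(c6,A,B,yr),3))
E
```

```text
[[448.27338129 200.        ]
 [445.22627737 204.        ]
 [442.08870968 208.        ]
 [438.94326241 212.        ]
 [435.88372093 216.        ]
 [432.65254237 220.        ]
 [429.71034483 224.        ]] [[466.96581197 200.        ]
 [463.29032258 204.        ]
 [459.54615385 208.        ]
 [456.10526316 212.        ]
 [452.34328358 216.        ]
 [449.0078125  220.        ]
 [445.28461538 224.        ]]
L [ -0.78068621 604.47555178] 0.06630120534931797 25
0.139 [ 0.758 -1.618]
0.143 [ 0.758 -5.997]
0.147 [  0.758 -10.376]
R [ -0.89776689 646.38662327] 0.08025757905936436 21
0.139 [0.763 9.634]
0.143 [0.763 5.817]
0.147 [0.763 1.999]
top [2.46368588e-02 2.48838051e+01] 0.1796170119899429 91 [[225.0, 29.9], [251.0, 31.0], [277.0, 31.9], [302.0, 32.6], [328.0, 32.9]]
0.139 [ 0.735 22.798]
0.143 [ 0.735 12.149]
0.147 [0.735 1.499]
bot [1.83246617e-02 3.63600528e+01] 0.3977144493422785 93 [[225.0, 41.0], [251.0, 42.2], [277.0, 41.0], [302.0, 41.4], [328.0, 42.7]]
0.139 [0.776 0.053]
0.143 [  0.776 -11.343]
0.147 [  0.776 -22.74 ]
```

>>> carry_out:
  translation:
    - [0, 0.5, -0.3]
    - [0, 1.0, -0.58]
    - [0, 1.3, -0.74]
    - [0, 1.3, -0.74]
    - [0, 1.3, -0.74]
  turn: [0, 0, 0, 0, 0]
  gripper: [0, 0, 0, 0, 0]

```text
time_s: 13.7
tool_pos: [0.6175, 0.1773, 0.1965]
tool_rot: [-179.9, -0.0, 76.4]
force: [-1.0, 5.3, 0.4]
grip_width: 0.0118
```

```bash
python3 - <<'E'
from h import *
import json
obs(); im,c=snap('wrist','w11.png'); o=obs()
json.dump({k:np.array(v).tolist() for k,v in c.items()},open('w11.json','w'))
a=cv2.imread('pics/w11.png')[130:230,370:520]; cv2.imwrite('pics/w11c.png',cv2.resize(a,None,fx=5,fy=5,interpolation=cv2.INTER_CUBIC))
a=cv2.imread('pics/w11.png')[130:230,180:300]; cv2.imwrite('pics/w11d.png',cv2.resize(a,None,fx=5,fy=5,interpolation=cv2.INTER_CUBIC))
E
```

```text
t 13.7 pos [0.6175 0.1773 0.1965] rot [-1.7989e+02 -3.0000e-02  7.6410e+01] F [-1.   5.3  0.4] w 0.0118
t 13.75 pos [0.6175 0.1774 0.1965] rot [-1.7989e+02 -3.0000e-02  7.6410e+01] F [-0.4  4.6  0.1] w 0.0116
```

View pics/w11c.png

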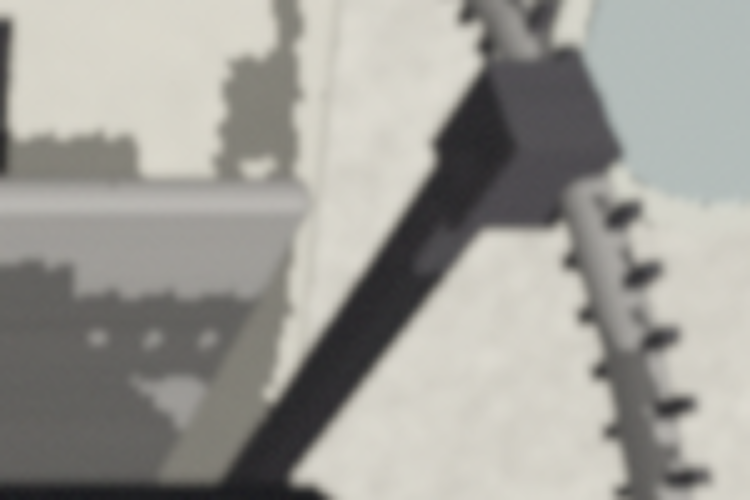

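View pics/w11d.png

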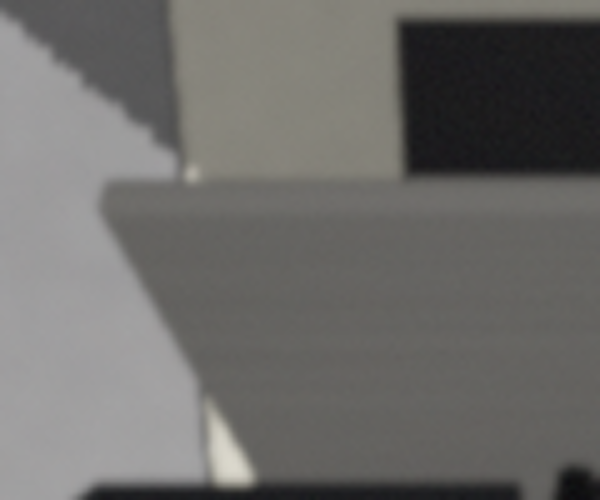

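```bash
python3 - <<'E'
from edges import *
from scipy.optimize import brentq
c=L('w11.json'); Lf,Rt=needle_w10('w11.png',rows=range(180,226),x0=405,x1=480)
for n,P,r0 in (('L',Lf,180),('R',Rt,186)):
    P=P[P[:,1]>=r0];p,s,k=fitl(P); print(n,p,s,k)
    A=(np.polyval(p,185),185);B=(np.polyval(p,225),225)
    for yr in (.139,.143,.147): print(yr,np.round(ang(c,A,B,yr),3))
g=cv2.imread('pics/w11.png').mean(2)
# flap strip rows at left/right parts
for cols in ((225,255),(375,425)):
    pr=g[155:185,cols[0]:cols[1]].mean(1); print(cols,dict(zip(range(155,185),pr.round(0).astype(int).tolist())))
# flap left side edge (grey 95 vs lighter bg) 
P=[]
for r in range(175,226):
    cr=cross(g[r,190:245],120)
    if cr: P.append((190+cr[-1],r))
P=np.array(P);print(P[::6].round(1).tolist());p,s,k=fitl(P);print(p,s,k)
print('flapL edge',[np.round(ang(c,(np.polyval(p,176),176),(np.polyval(p,224),224),yr),3) for yr in (-.027,-.025,-.023)])
def rowfit(yr,h,v):
    f=lambda th: proj(c,r2w(np.array([.07-.14*np.cos(th)+h*np.sin(th),yr,.075+.14*np.sin(th)+h*np.cos(th)])))[1]-v
    return brentq(f,.3,1.1)
for yr in (-.005,.11):
    for h,v in ((.003,172.5),(-.003,166.0)): print('row',yr,h,rowfit(yr,h,v))
E
```

```text
L [ -0.56872686 537.61115405] 8.688083560409472 43
0.139 [ 0.708 -4.882]
0.143 [  0.708 -10.702]
0.147 [  0.708 -16.522]
R [-1.80770889e-01  4.71792819e+02] 3.8134804285266073 28
0.139 [ 0.136 63.75 ]
0.143 [ 0.136 55.105]
0.147 [ 0.136 46.461]
(225, 255) {155: 129, 156: 129, 157: 129, 158: 128, 159: 128, 160: 128, 161: 128, 162: 128, 163: 128, 164: 125, 165: 118, 166: 110, 167: 107, 168: 108, 169: 109, 170: 109, 171: 108, 172: 106, 173: 102, 174: 100, 175: 100, 176: 100, 177: 99, 178: 99, 179: 99, 180: 99, 181: 99, 182: 99, 183: 99, 184: 100}
(375, 425) {155: 188, 156: 180, 157: 169, 158: 160, 159: 155, 160: 154, 161: 156, 162: 159, 163: 159, 164: 154, 165: 148, 166: 148, 167: 158, 168: 168, 169: 176, 170: 181, 171: 180, 172: 170, 173: 160, 174: 155, 175: 156, 176: 156, 177: 155, 178: 155, 179: 156, 180: 156, 181: 154, 182: 151, 183: 147, 184: 144}
[[201.5, 175.0], [205.6, 182.0], [209.2, 188.0], [212.6, 194.0], [216.2, 200.0], [219.4, 206.0], [223.7, 212.0], [227.5, 218.0], [230.7, 224.0]]
[ 0.60538165 95.35712286] 0.21021434176119894 45
flapL edge [array([ 0.779, -5.307]), array([ 0.779, -2.466]), array([0.779, 0.374])]
row -0.005 0.003 0.75641197438685
row -0.005 -0.003 0.7621677579523943
row 0.11 0.003 0.7546643199324686
row 0.11 -0.003 0.7603221982642933
```

```bash
python3 - <<'E'
from edges import *
c=L('w11.json'); g=cv2.imread('pics/w11.png').mean(2)
Lf=[];Rt=[]
for r in range(178,225):
    xl=370+(435+(r-162)*5*(-210/320))/5   # rough left edge from crop
    seg=g[r,int(xl)-10:int(xl)+8]; cr=cross(seg,100)
    xr=370+(475-(r-177)*5*(185/250))/5
    if cr: Lf.append((int(xl)-10+cr[0],r))
    if r>=187:
        cr2=cross(g[r,int(xr)-8:int(xr)+12],110)
        if cr2: Rt.append((int(xr)-8+cr2[-1],r))
Lf=np.array(Lf);Rt=np.array(Rt);print(Lf[::8].round(1).tolist(),Rt[::8].round(1).tolist())
for n,P,a in (('L',Lf[Lf[:,1]<208],185),('Lall',Lf,185),('R',Rt,190)):
    p,s,k=fitl(P); print(n,p,s,k)
    for yr in (.139,.143,.147): print(yr,np.round(ang(c,(np.polyval(p,a),a),(np.polyval(p,222),222),yr),3))
# flap right-edge vs predicted for overlay
im=cv2.imread('pics/w11.png')
for th,col in ((.73,(255,0,0)),(.76,(0,255,0)),(.79,(0,0,255))):
    for yr in (.1435,):
        pts=[proj(c,r2w(np.array([.07-r*np.cos(th),yr,.075+r*np.sin(th)]))) for r in (.09,.142)]
        print(th,np.round(pts,1).tolist())
E
```

```text
[[446.9, 178.0], [441.4, 186.0], [436.0, 194.0], [430.3, 202.0], [424.9, 210.0], [418.1, 218.0]] [[456.4, 187.0], [450.2, 195.0], [443.3, 204.0], [437.0, 212.0], [430.7, 220.0]]
L [ -0.68735767 569.26996502] 0.08129761525968286 30
0.139 [ 0.761 -1.434]
0.143 [ 0.761 -6.418]
0.147 [  0.761 -11.402]
Lall [ -0.72355805 576.06796511] 0.21550223210243455 39
0.139 [ 0.785 -4.222]
0.143 [ 0.785 -9.024]
0.147 [  0.785 -13.826]
R [ -0.7753249  601.36937357] 0.05203246611122592 37
0.139 [ 0.763 10.653]
0.143 [0.763 6.231]
0.147 [0.763 1.809]
0.73 [[432.6, 205.0], [460.7, 162.6]]
0.76 [[433.4, 207.9], [462.6, 167.9]]
0.79 [[434.1, 211.0], [464.4, 173.4]]
```

```bash
python3 - <<'E'
from edges import *
o=obs(); p=w2r(o['tool_pos']); print(p)
# kin: gripped point relative to TCP assumed fixed; initial TCP p0
p0=np.array([-.05373,.051,.12314]);cz=(p0[2]-.008+.122)/2
a=np.array([.07-p0[0],cz-.075]); b=np.array([.07-p[0],cz-p0[2]+p[2]-.075])
print('kin',np.arctan2(b[1],b[0])-np.arctan2(a[1],a[0]),np.hypot(*a),np.hypot(*b))
im=cv2.imread('pics/w11.png').astype(float); c=L('w11.json')
P=[]
for r in range(192,226):
    row=im[r,:,:]; d=(row[:,2]-row[:,0])  # warm (reader shell) vs neutral flap
    P.append((r,d[395:430].round(0).astype(int).tolist()))
print(P[5]);print(P[25])
Q=[]
for r in range(176,225):
    d=cv2.GaussianBlur(im,(3,3),0)[r,:,2]-cv2.GaussianBlur(im,(3,3),0)[r,:,0]
    xe=370+(298-(r-173)*5*138/265)/5; lo=int(xe)-9
    cr=cross(d[lo:lo+18],7)
    if cr: Q.append((lo+cr[0],r))
Q=np.array(Q);print(Q[::6].round(1).tolist());pp,s,k=fitl(Q);print(pp,s,k)
for yr in (.123,.125,.127): print(yr,np.round(ang(c,(np.polyval(pp,178),178),(np.polyval(pp,222),222),yr),3))
E
```

```text
t 13.75 pos [0.6175 0.1774 0.1965] rot [-1.7989e+02 -3.0000e-02  7.6410e+01] F [-0.4  4.6  0.1] w 0.0116
[0.00929748 0.05122517 0.19654392]
kin 0.7535332772678207 0.13117720000060987 0.13178654968282988
(197, [4, 4, 4, 5, 5, 6, 5, 4, 4, 4, 4, 4, 5, 3, 4, 6, 6, 6, 5, 4, 5, 5, 8, 9, 10, 11, 10, 10, 10, 10, 12, 13, 14, 14, 14])
(217, [4, 4, 3, 4, 3, 4, 4, 5, 4, 4, 6, 9, 10, 10, 10, 10, 10, 10, 10, 10, 11, 10, 10, 10, 9, 4, 1, -1, -2, -2, 1, -2, 0, -2, -2])
[[427.1, 176.0], [424.4, 182.0], [421.8, 188.0], [418.3, 194.0], [414.8, 200.0], [411.5, 206.0], [407.5, 212.0], [403.9, 219.0]]
[ -0.56071944 526.80488152] 0.22472708718048517 37
0.123 [0.741 4.968]
0.125 [0.741 1.949]
0.127 [ 0.741 -1.069]
```

```bash
python3 - <<'E'
from edges import *
def flapR(f,cj,corner,slope,r0,r1,thr=7):
    im=cv2.GaussianBlur(cv2.imread('pics/'+f).astype(float),(3,3),0);Q=[]
    for r in range(r0,r1):
        d=im[r,:,2]-im[r,:,0]; xe=corner[0]-(r-corner[1])*slope; lo=int(xe)-9
        cr=cross(d[lo:lo+18],thr)
        if cr: Q.append((lo+cr[0],r))
    return np.array(Q)
for f,cj,co,sl,r0 in (('w11.png','w11.json',(429.6,173),.52,188),('w10.png','w10.json',(428,175.5),.42,188)):
    c=L(cj)
    for thr in (6,7,8):
        Q=flapR(f,c,co,sl,r0,225,thr); p,s,k=fitl(Q); print(f,'R',thr,p.round(3),s.round(2),k,np.round(ang(c,(np.polyval(p,190),190),(np.polyval(p,222),222),.125),3))
    g=cv2.imread('pics/'+f).mean(2)
    for r0l in (178,190):
        for thr in (115,125):
            P=[]
            for r in range(r0l,210):
                cr=cross(g[r,190:245],thr)
                if cr: P.append((190+cr[-1],r))
            P=np.array(P);p,s,k=fitl(P);print(f,'L',thr,p.round(3),s.round(2),k,np.round(ang(c,(np.polyval(p,180),180),(np.polyval(p,209),209),-.025),3))
E
```

```text
w11.png R 6 [ -0.578 529.84 ] 0.16 28 [ 0.757 -0.1  ]
w11.png R 7 [ -0.578 530.506] 0.15 33 [0.754 0.889]
w11.png R 8 [ -0.573 529.98 ] 0.14 34 [0.747 2.23 ]
w11.png L 115 [ 0.582 99.927] 0.08 29 [ 0.762 -0.759]
w11.png L 125 [ 0.584 99.11 ] 0.07 27 [ 0.761 -0.058]
w11.png L 115 [  0.58  100.469] 0.08 18 [ 0.76  -0.558]
w11.png L 125 [ 0.582 99.538] 0.08 16 [0.76  0.104]
w10.png R 6 [-4.61000e-01  5.08339e+02] 0.22 23 [0.643 0.222]
w10.png R 7 [-4.68000e-01  5.10111e+02] 0.31 35 [0.648 0.2  ]
w10.png R 8 [-4.58000e-01  5.08843e+02] 0.18 34 [0.634 2.578]
w10.png L 115 [  0.471 120.409] 0.11 28 [ 0.657 -1.664]
w10.png L 125 [  0.472 119.69 ] 0.1 28 [ 0.656 -0.813]
w10.png L 115 [  0.485 117.66 ] 0.11 16 [ 0.671 -3.149]
w10.png L 125 [  0.483 117.539] 0.1 16 [ 0.666 -1.984]
```

Same-view line fits give flap 0.754–0.761 and pointer 0.758–0.763. I'll raise the flap by about 0.005 rad and let it settle.

>>> carry_out:
  translation:
    - [0, 0.06, -0.03]
    - [0, 0.06, -0.03]
    - [0, 0.06, -0.03]
    - [0, 0.06, -0.03]
    - [0, 0.06, -0.03]
  turn: [0, 0, 0, 0, 0]
  gripper: [0, 0, 0, 0, 0]

```text
time_s: 14.38
tool_pos: [0.618, 0.1772, 0.1968]
tool_rot: [-179.9, -0.0, 76.4]
force: [-1.1, 4.2, 0.7]
grip_width: 0.0112
```

```bash
python3 - <<'E'
from edges import *
from scipy.optimize import brentq
o=obs(); print(np.abs(o['joint_velocities']).max())
c=get_calibration('wrist'); snap('wrist','w12.png'); snap('scene','s12.png')
g=cv2.imread('pics/w12.png').mean(2); Rt=[]
for r in range(187,225):
    xr=370+(475-(r-177)*5*(185/250))/5
    cr2=cross(g[r,int(xr)-8:int(xr)+12],110)
    if cr2: Rt.append((int(xr)-8+cr2[-1],r))
p,s,k=fitl(np.array(Rt));print('needle',s,k,np.round(ang(c,(np.polyval(p,190),190),(np.polyval(p,222),222),.147),3))
P=[]
for r in range(178,210):
    cr=cross(g[r,190:245],120)
    if cr: P.append((190+cr[-1],r))
p,s,k=fitl(np.array(P));print('flap L',np.round(ang(c,(np.polyval(p,180),180),(np.polyval(p,209),209),-.025),3))
pr=g[155:185,225:255].mean(1);print(pr[8:20].round(0))
x=w2r(o['tool_pos']);p0=np.array([-.05373,.051,.12314]);cz=(p0[2]-.008+.122)/2
a=np.array([.07-p0[0],cz-.075]); b=np.array([.07-x[0],cz-p0[2]+x[2]-.075]);print('kin',np.arctan2(b[1],b[0])-np.arctan2(a[1],a[0]))
# needle in scene before/after
A=cv2.imread('pics/scene0.png').astype(int)[180:255,370:415];B=cv2.imread('pics/s12.png').astype(int)[180:255,370:415]
for r in (5,10,25,40,60): print(A[r].mean(1).argmin(),B[r].mean(1).argmin())
cv2.imwrite('pics/s12c.png',np.clip(cv2.resize(cv2.imread('pics/s12.png')[130:290,150:470],None,fx=2.4,fy=2.4,interpolation=cv2.INTER_CUBIC)*1.7,0,255).astype(np.uint8))
E
```

```text
t 14.38 pos [0.618  0.1772 0.1968] rot [-1.7988e+02 -2.0000e-02  7.6410e+01] F [-1.1  4.2  0.7] w 0.0112
0.08786969487202127
needle 0.05548777377149313 38 [0.763 1.733]
flap L [ 0.766 -0.391]
[128. 125. 117. 108. 107. 108. 109. 109. 108. 105. 102. 100.]
kin 0.7578185373358384
31 26
29 29
26 26
23 23
18 18
```

View pics/s12c.png

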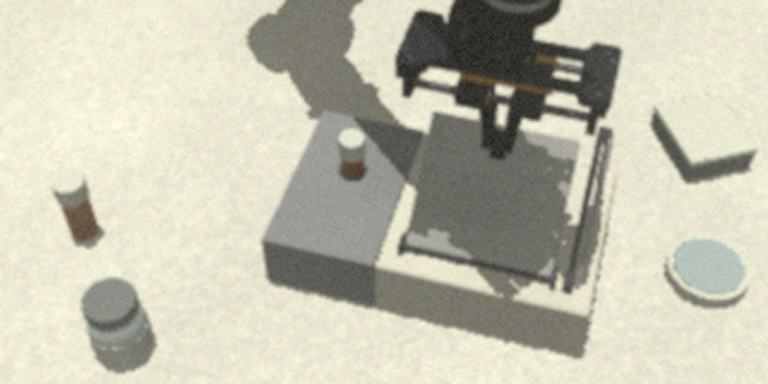

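The last view shows the slim vial seated in the port and the wide vial standing. The flap is held parallel to the needle and the pointer hasn't moved.

```bash
python3 -c "
from cell import sign_off
print(sign_off())"
```

```text
the job is handed in; nothing more can be done
None
```

I put the slim vial in the port, pushed it to the bottom and let go. I then lifted the flap by its tab and handed the job in at about 14.5 s, with the gripper still holding it level with the pointer.

**Vial:** On the way down, contact force (about 10 N) rose at the expected bottom height. Afterwards the cap stood at its home height. The wide vial was still upright.

**Flap and pointer:** My last checks put the flap at about 0.766 rad from the line of its side edge. The gripper's position gave about 0.758 rad. The pointer measured 0.763 rad. These methods disagree by about 0.01 rad. Earlier, coarser pointer estimates ranged from 0.74 to 0.79 rad.

**Other objects:** The needle looked unmoved when I compared the scene pictures from start and finish. One of the five rows I compared differed, the top one, probably because the gripper was in view there. By eye, the jar, slide box and petri dish are where they were. I did not measure their positions.

**Grip:** I held the tab by only the top 7 mm or so, to keep the gripper's body above the pointer. It held without slipping, and the arm was still at the end. A sideways force of about 4–5 N on the tool stayed at the end.

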